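Check a box frame for square by its diagonals

ROBOT

A 6-joint arm with a two-finger parallel gripper is mounted at the origin on the work surface. World frame = base frame: x ahead of the robot, y to its left, z up, the work surface at z = 0. Lengths are in mm, angles in rad, forces in N, time in s.
With the tool pointing down it reaches from about 375 to 975 mm from the base axis. Payload 3.8 kg.
Tool frame: the origin (TCP) lies midway between the tips of the shut fingers; the grasp point (between the pads) lies 19 mm behind it (manip.grip_depth is the distance from the TCP to the grasp point, in mm); x points along the fingers, z is the direction in which the jaws open and shut, and the axes are right-handed (so a half turn about x gives the same grasp; the last joint's range is limited). The gripper opens to 85 mm and grips with 20 to 120 N. Pads are 22 mm wide; open, the fingers measure 114 mm over their backs; the gripper's body (76 mm by 85 mm) begins 54 mm behind the grasp point. The pads swing forward as they close: fully open they stand 13 mm farther back than shut.
Start: joints at [-1.377, 0.264, 1.604, -0, 1.274, -0.037], TCP at [154.405, -657.097, 231.28] pointing down, gripper open.
Joint ranges: [-2.63, 2.63], [-0.94, 2.18], [0.31, 2.57], [-1.31, 4.45], [0, 2.66], [-2.55, 2.55]. Speed limits (rad/s): [2.57, 2.57, 3.14, 3.14, 3.14, 3.14].

INTERFACE

Orientations are given as a unit quaternion [x, y, z, w].
In Python, from rig import status, eyes, sign_off, manip gives the robot as it stands.
- The arm moves only by the tool jog_arm, never from a script. Its argument "plan" is one flat list of numbers, 7 for each row, row after row: the shift along the tool's x, y, z in units of 10 cm (1.0 is 10 cm), then the turn, a rotation vector about the tool's x, y, z in units of pi rad (1.0 is pi rad), then the opening, from 0 (shut) to 1 (fully open). In form: [dx, dy, dz, rx, ry, rz, claw, dx, dy, dz, rx, ry, rz, claw, ...]. A call has 1 to 5 rows; each row is the pose to reach, as a shift and turn from the pose commanded when the call began, along the tool's axes at that moment, turning the shorter way round; what a row does not reach only later rows make up. A row lasts 1/12 s, in which the tool goes at most 41.7 mm and 7.16 degrees, less where a joint would pass 70% of its speed; a pose out of reach is approached as far as the arm can. A call with a number of a shift or a turn outside -1 to 1 is refused whole. A call with a gripper value outside its range is refused whole. The fingers move at their own pace and stop on an object; the grip force is fixed at half the most. Time passes only in rows, so rows that repeat a pose let the fingers close. It gives the time, the measured TCP pose, the force and the opening at its end, in the units of the state.
- status.get_obs(): the state, without advancing time (a new reading comes with each control period).
- eyes.grab_frame(name): name is "side" or "top"; returns the picture (384x512x3 uint8, red, green, blue); there is no depth.
- eyes.camera_params(name): a dict with "camera_matrix" (3x3 intrinsics, pixels), "k1" (the pictures are not rectified: a ray, as slopes to the right and down, at radius r is drawn at 1 + k1 r^2 times it, then the intrinsics apply), "camera_from_world" (4x4, takes a point from world to camera coordinates). Camera axes: x right, y down, z forward; pixel columns grow to the right and rows downward; lengths in mm; the calibration is good to about 2 mm. A picture is of the moment at which its call begins. camera_params takes no time and is no camera call.
- sign_off(): hands the job in, once; it reports no verdict.
The state is a dict: "time": time; "qpos": joint angles; "qd": joint speeds; "tau": joint torques, N m; "position": TCP position; "tcp_rot": TCP orientation; "ft_force": force on the tool from outside, world axes, zero at the start; "moment": the same for the moment, N m; "opening": finger opening in mm.
Only numpy, scipy, OpenCV 4.12 (cv2) and the standard library are available. Lean on these libraries where they do the work, as an engineer would, in place of code of your own. Each camera call takes 0.05 s, during which the arm holds its last target.

TASK

Check the glued box frame for square with the slide rule: measure the inside diagonal between the two black corner posts first, laying the rule in the frame and sliding it out until both ends are in the corners, then lift it across and measure the diagonal between the two brass posts the same way, and leave the rule lying in the frame. Stand the red marker on a corner post at either end of the longer diagonal, or, if the two readings agree within about 5 mm, on the middle of the frame's near rail (the robot's side). Leave everything else alone.

Things in the scene. Friction and masses are not known exactly. Their poses are not given: they have to be found in the camera images.
- frame: Blue-topped plywood board 240 x 280 x 12 mm, fixed to the bench, carrying the glued, immovable frame of a small box: four brown wooden rails 20 mm wide, 16 mm tall, joined by round corner posts 26 mm in diameter, two opposite ones black, two brass. It may lean into a parallelogram, up to 0.1 rad either way. Origin: centre of the board's underside, z up, x away from the robot when unturned.
- black_near (a point): Centre of the top of the near-left black corner post (29 mm above the bench). The inside corner of the rails lies about 14 mm from it towards the opposite post.
- black_far (a point): Centre of the top of the far-right black corner post. Post centres are 200 mm apart along the near and far rails, 160 mm along the side rails; the two readings may differ by up to about 21 mm. Distances between post centres differ by 1.2 times as much as the readings.
- brass_near (a point): Centre of the top of the near-right brass corner post.
- brass_far (a point): Centre of the top of the far-left brass corner post.
- near_mid (a point): Middle of the top of the near rail (the rail on the robot's side, between black_near and brass_near), 28 mm above the bench.
- rule: Slide rule for inside diagonals, lying flat, 0.36 kg (varies 20 percent), 180 mm long closed, 245 mm open, bar 18 mm wide. Origin: on its underside; x along it from fixed foot to sliding tongue, z up. Closed it drops freely between the inside corners of either diagonal. To measure, draw the fixed foot back into one corner, then slide the tongue out into the other.
- rule_foot (a point): Centre of the round fixed foot (radius 5 mm, 13 mm tall) at the -x end, 4 mm above the rule's underside, 90 mm behind its origin. Seated in a corner, the centre of either round end is about 21 mm from the post's centre, seen from above.
- rule_handle (a point): Grip point of the blue handle on the rule's bar: an upright block 36 mm long (rule x), 14 mm thick (rule y), from 8 to 50 mm above the underside; this point is 38 mm above the underside and 26 mm behind the origin. The balance point is within 10 mm of it. Pinch it across its thickness to carry the rule.
- tongue_nose (a point): Centre of the round nose (radius 5 mm) at the tongue's free end, 4 mm above the rule's underside, 80 mm ahead of the origin when closed.
- tongue_knob (a point): Grip point of the orange upright round knob on the tongue, 16 mm in diameter, from 13 to 49 mm above the underside; this point is 38 mm up, on its axis, 33 mm behind the nose.
- tongue (a joint): How far the tongue is slid out along the rule's x, 0 (closed) to 0.065 m. It stays where it is left and slides with about 0.6 N. With both ends in the corners this is the reading: a longer diagonal reads more, nearly millimetre for millimetre.
- marker: Red turned marker standing on the bench, 45 mm tall, 0.08 kg: round base 32 mm in diameter and 10 mm high, tapering at 15 mm to an upright stem 16 mm in diameter to the top. Origin: centre of its underside, z up.
- glue_bottle: Bystander: white glue bottle, 36 mm diameter, 90 mm tall. Leave it alone. Origin at its underside.
- varnish_jar: Bystander: amber varnish jar, 52 mm diameter, 60 mm tall. Leave it alone. Origin at its underside.
- brush: Bystander: blue brush 190 mm long, lying. Leave it alone. Origin at its underside.
- palette: Bystander: black palette tray 100 x 160 x 18 mm with colours. Leave it alone. Origin at its underside.
- clamp: Bystander: blue C-clamp about 80 x 105 mm, lying. Leave it alone. Origin at its underside.
- scroll_block: Bystander: brown wooden neck blank 115 x 40 x 30 mm. Leave it alone. Origin at its underside.
- dish: Bystander: white dish 70 mm diameter, 30 mm high. Leave it alone. Origin at its underside.
Not all that is in view belongs to the job. Leave any purple look-alike of the rule alone. Of the things shaped like the marker, the red one is meant.

How it is judged:
By the outcome, as a careful person would: the job done as asked, in the order asked, and still so for the second after the job is handed in, with the robot touching nothing.
It also fails if it takes over 72 s, if anything falls off the work surface, if the arm or the gripper's body presses on something with over 40 N, if the wrist force passes 120 N, or if a joint passes its speed limit or range.

## Working session

There is one attempt and no reset: what is moved stays moved. The work goes in short steps, Python scripts to look and compute and a tool call to move; the robot and the scene stay as the last step left them, time stands still between calls to the robot, and variables do not carry over. Pictures are saved under pics/ and viewed, and the job is handed in when it is done.

Besides the shell and the picture viewer there is one more tool, called after "Request:" as a command line: name --argument value ..., lists and objects as JSON in quotes. jog_arm: Moves the arm, as the interface text tells. Shifts and turns lie within -1 to 1; 1 stands for 10 cm of shift or pi rad of turn. Its arguments: {"type":"object","properties":{"plan":{"type":"array"}},"required":["plan"]}

```bash
ls; mkdir -p pics; python3 - <<'E'
from rig import status, eyes, manip
import cv2, numpy as np
print(status.get_obs())
np.set_printoptions(suppress=True,precision=4)
for n in ["side","top"]:
    im=eyes.grab_frame(n); cv2.imwrite(f"pics/{n}0.png",cv2.cvtColor(im,cv2.COLOR_RGB2BGR))
    p=eyes.camera_params(n); print(n,p)
E
```

```text
pics
{'time': 0.0, 'qpos': array([-1.37688636e+00,  2.64766873e-01,  1.60539856e+00, -4.29567932e-06,
        1.27369763e+00, -3.68615475e-02]), 'qd': array([-0.00075349, -0.00033249,  0.00099768,  0.00029218,  0.00104354,
        0.00053276]), 'tau': array([-1.65728932e-03, -5.15115237e+01, -3.67314684e+01, -2.10682656e-04,
        1.29168096e-02,  1.27498387e-05]), 'position': array([ 154.2706265 , -656.37103434,  229.93952203]), 'tcp_rot': array([ 0.43962987,  0.55485141, -0.43858942,  0.55362877]), 'ft_force': array([ 0.10400386, -0.18913268, -0.68558857]), 'moment': array([-0.06698596, -0.01978167, -0.00170724]), 'opening': 85.3189848827268}
side {'camera_matrix': array([[350.7264,   0.    , 254.3541],
       [  0.    , 350.7264, 190.9716],
       [  0.    ,   0.    ,   1.    ]]), 'k1': -0.05735649196486234, 'camera_from_world': array([[  -0.9915,   -0.1301,   -0.0079,  531.4171],
       [  -0.0694,    0.5786,   -0.8126,   87.8221],
       [   0.1102,   -0.8052,   -0.5827, 1041.615 ],
       [   0.    ,    0.    ,    0.    ,    1.    ]])}
top {'camera_matrix': array([[370.8712,   0.    , 257.0963],
       [  0.    , 370.8712, 189.5261],
       [  0.    ,   0.    ,   1.    ]]), 'k1': -0.04535397887615, 'camera_from_world': array([[  -0.0106,   -0.9999,    0.0064,    4.7051],
       [  -0.9897,    0.0096,   -0.1428,  534.429 ],
       [   0.1427,   -0.0078,   -0.9897, 1214.0122],
       [   0.    ,    0.    ,    0.    ,    1.    ]])}
```

View pics/top0.png

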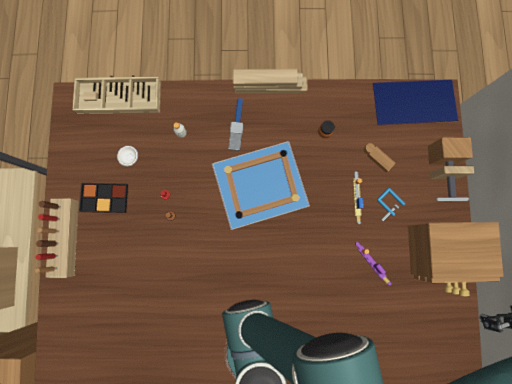

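View pics/side0.png

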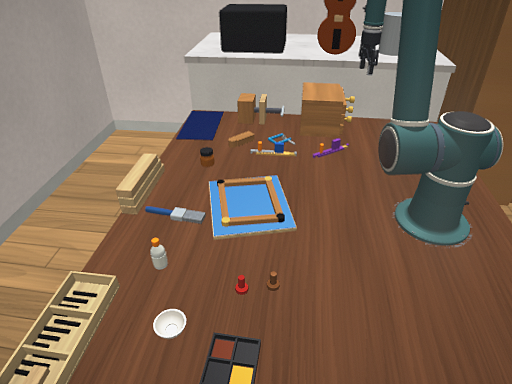

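Top view: the frame is at about (261,184). The real rule (blue handle, orange knob) is at about (358,197), beside the clamp, and the purple look-alike is at (373,263). The red marker is at (165,194) and the brown look-alike at (170,216). I'll check these in close crops.

```bash
cat > h.py <<'E'
import numpy as np, cv2
from scipy.spatial.transform import Rotation as R
from rig import status, eyes, manip
np.set_printoptions(suppress=True,precision=2)
def proj(n,P):
    p=eyes.camera_params(n);T=np.array(p["camera_from_world"]);K=np.array(p["camera_matrix"])
    P=np.atleast_2d(P);c=P@T[:3,:3].T+T[:3,3];s=c[:,:2]/c[:,2:];r2=(s**2).sum(1,keepdims=True)
    s=s*(1+p["k1"]*r2);return s*[K[0,0],K[1,1]]+[K[0,2],K[1,2]]
def ray(n,uv):
    p=eyes.camera_params(n);T=np.array(p["camera_from_world"]);K=np.array(p["camera_matrix"])
    d=(np.atleast_2d(uv)-[K[0,2],K[1,2]])/[K[0,0],K[1,1]];s=d.copy()
    for _ in range(30): s=d/(1+p["k1"]*(s**2).sum(1,keepdims=True))
    v=np.c_[s,np.ones(len(s))]@T[:3,:3];o=-T[:3,:3].T@T[:3,3];return o,v
def unp(n,uv,z):
    o,v=ray(n,uv);return o+v*((z-o[2])/v[:,2])[:,None]
def crop(f,n,x0,y0,x1,y1,k,im=None):
    im=eyes.grab_frame(n) if im is None else im
    c=cv2.resize(im[y0:y1,x0:x1],None,fx=k,fy=k,interpolation=cv2.INTER_CUBIC)
    cv2.imwrite(f,cv2.cvtColor(c,cv2.COLOR_RGB2BGR))
E
python3 - <<'E'
from h import *
t=cv2.imread("pics/top0.png")[:,:,::-1];s=cv2.imread("pics/side0.png")[:,:,::-1]
crop("pics/c1.png","top",205,135,315,235,7,t)
crop("pics/c2.png","top",335,160,415,230,8,t)
crop("pics/c3.png","side",200,165,305,245,7,s)
crop("pics/c4.png","side",235,120,305,165,10,s)
crop("pics/c5.png","top",145,180,195,225,10,t)
E
```

```text
(no output)
```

View pics/c1.png

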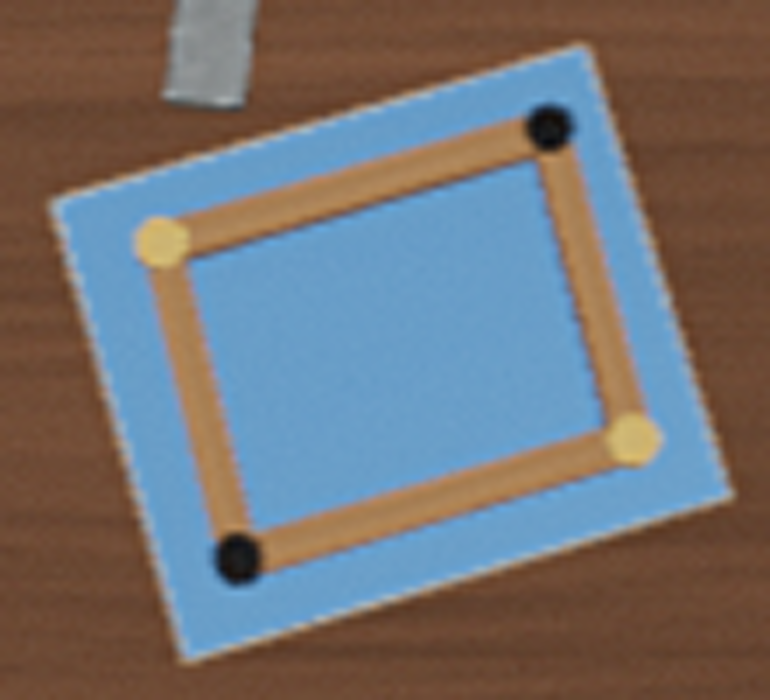

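View pics/c2.png

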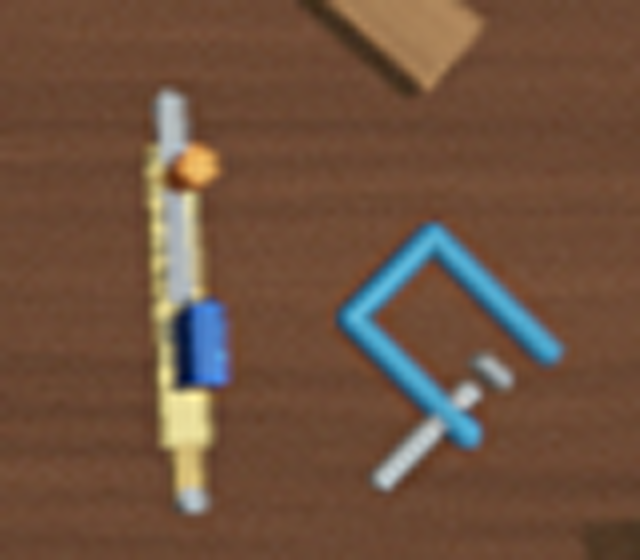

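View pics/c3.png

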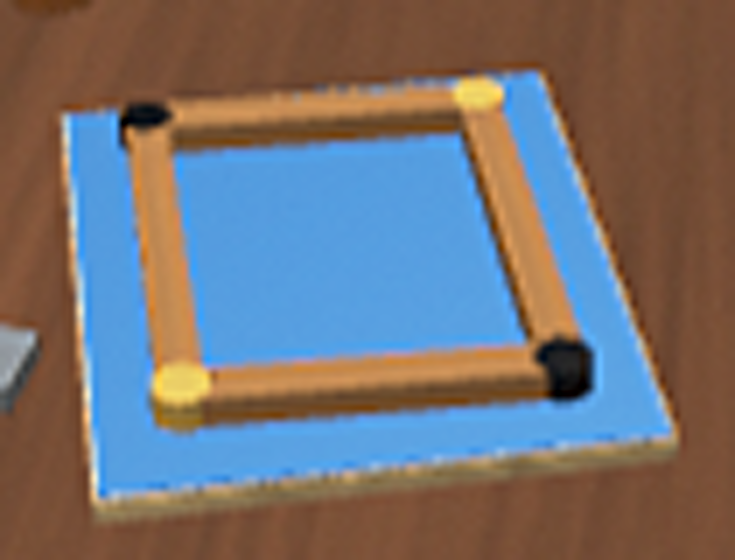

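View pics/c4.png

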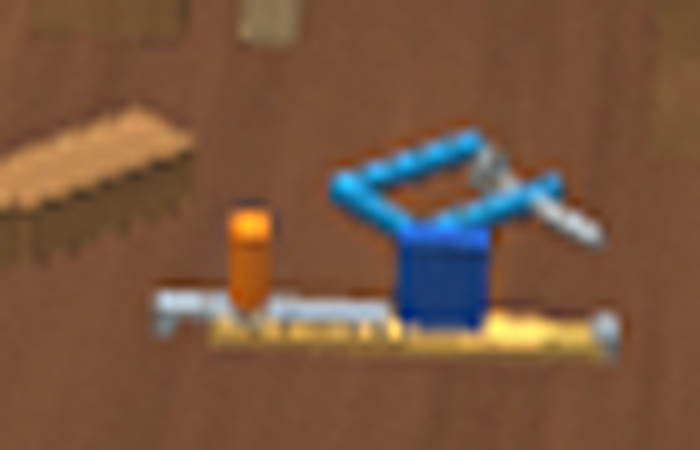

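View pics/c5.png

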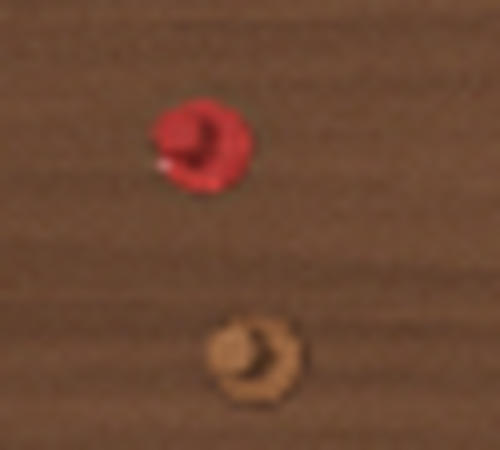

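```bash
python3 - <<'E'
from h import *
from scipy.optimize import least_squares
def full(c,x0,y0,k): return (np.array(c,float)+.5)/k-.5+[x0,y0]
names=["black_near","brass_near","black_far","brass_far"]
ct=full([(239,558),(634,440),(550,128),(162,242)],205,135,7)
cs=full([(565,358),(478,93),(147,114),(181,383)],200,165,7)
a=unp("top",ct,29);b=unp("side",cs,29)
for n,p,q in zip(names,a,b): print(n,p[:2],q[:2])
for X in(a,b):print("black",np.linalg.norm(X[0,:2]-X[2,:2]),"brass",np.linalg.norm(X[1,:2]-X[3,:2]),np.linalg.norm(X[0]-X[1]),np.linalg.norm(X[2]-X[3]),np.linalg.norm(X[0]-X[3]),np.linalg.norm(X[1]-X[2]))
r=full([(192,499),(206,342),(199,165),(171,97)],335,160,8)
for n,u,z in zip(["foot13","handle50","knob49","nosetip"],r,[13,50,49,10]):print(n,unp("top",u,z))
r=full([(605,322),(447,235),(250,222),(160,300)],235,120,10)
for n,u,z in zip(["foot13","handle50","knob49","nosetip"],r,[13,50,49,12]):print(n,unp("side",u,z))
m=full([(184,136),(238,352)],145,180,10);print("marker stem",unp("top",m,45))
m=full([(206,145)],145,180,10);print("marker base",unp("top",m,5))
o=status.get_obs();print(o['position'],R.from_quat(o['tcp_rot']).as_matrix())
E
```

```text
black_near [452.1   62.03] [450.79  67.5 ]
brass_near [ 507.43 -129.71] [ 506.45 -126.7 ]
black_far [662.93 -92.17] [661.31 -90.03]
brass_far [607.39  99.19] [606.29 102.59]
black 261.19262202263843 brass 249.77411416876285 199.56008263831333 199.25330973814715 159.66756348640828 159.96576779270828
black 262.93190269980573 brass 250.08496797152245 202.0123786307796 200.32665805281948 159.413432344433 159.1418836292671
foot13 [[ 422.69 -346.91   13.  ]]
handle50 [[ 486.18 -345.57   50.  ]]
knob49 [[ 561.42 -346.67   49.  ]]
nosetip [[ 598.18 -347.16   10.  ]]
foot13 [[ 421.97 -345.93   13.  ]]
handle50 [[ 484.17 -340.26   50.  ]]
knob49 [[ 560.49 -343.93   49.  ]]
nosetip [[ 596.21 -344.86   12.  ]]
marker stem [[524.27 315.6   45.  ]
 [451.5  295.75  45.  ]]
marker base [[526.51 317.81   5.  ]]
[ 154.28 -656.44  230.07] [[-0.    0.97  0.23]
 [ 0.    0.23 -0.97]
 [-1.    0.   -0.  ]]
```

```bash
python3 - <<'E'
from h import *
print(unp("side",[(305,128),(345,131),(240,122),(265,122)],0))
print(unp("side",[(303,84),(345,84)],100)); print(unp("top",[(410,225),(413,282),(498,222),(500,282)],100))
print(unp("top",[(378,199.5)],10))
E
```

```text
[[ 385.61 -591.05    0.  ]
 [ 210.35 -582.27    0.  ]
 [ 684.23 -620.32    0.  ]
 [ 569.52 -633.32    0.  ]]
[[ 406.2  -886.98  100.  ]
 [ 196.97 -914.04  100.  ]]
[[ 406.14 -488.23  100.  ]
 [ 227.53 -486.51  100.  ]
 [ 411.42 -781.36  100.  ]
 [ 220.76 -769.99  100.  ]]
[[ 499.55 -419.48   10.  ]]
```

```bash
python3 - <<'E'
from h import *
t=cv2.imread("pics/top0.png")[:,:,::-1];s=cv2.imread("pics/side0.png")[:,:,::-1]
crop("pics/d1.png","top",400,130,512,340,3,t)
crop("pics/d2.png","side",290,40,400,140,5,s)
E
python3 -c "
import cv2,numpy as np
a=cv2.imread('pics/d1.png');b=cv2.imread('pics/d2.png')
h=max(a.shape[0],b.shape[0]);f=lambda i:cv2.copyMakeBorder(i,0,h-i.shape[0],0,0,0)
c=np.hstack([f(a),f(b)])[:600,:800];print(a.shape,b.shape);cv2.imwrite('pics/d3.png',c)"
```

```text
(630, 336, 3) (500, 550, 3)
```

View pics/d3.png

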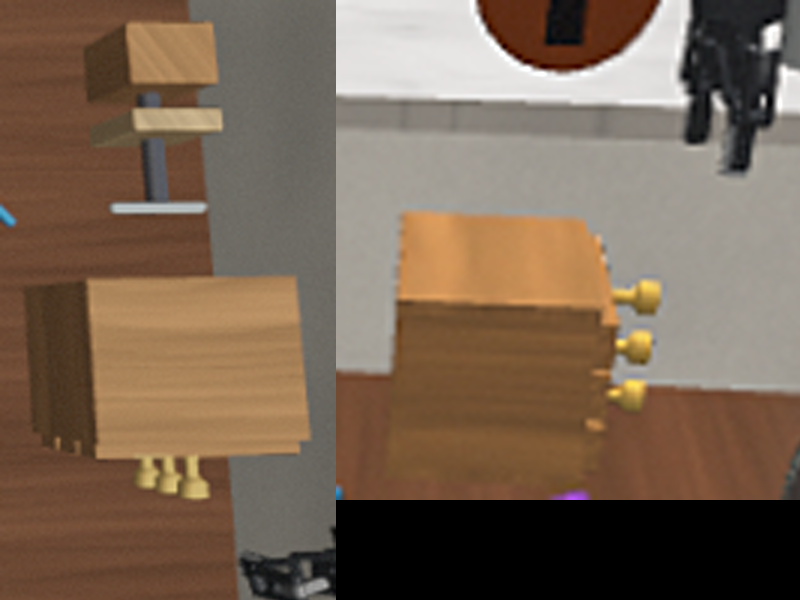

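Request:
jog_arm --plan '[0,1,-1,0.075,0,0,0.4,0,1,-1,0.075,0,0,0.4,0,1,-1,0.075,0,0,0.4,0,1,-1,0.075,0,0,0.4,0,1,-1,0.075,0,0,0.4]'

```text
time: 0.52
position: [230.6, -533.5, 230.8]
tcp_rot: [0.501, 0.5, -0.5, 0.499]
ft_force: [-0.3, -0.8, 0.7]
opening: 34.4
```

Request:
jog_arm --plan '[0,1,-1,0,0,0,0.4,0,1,-1,0,0,0,0.4,0,1,-1,0,0,0,0.4,0,1,-1,0,0,0,0.4]'

```text
time: 0.85
position: [331.6, -435.3, 231.2]
tcp_rot: [0.501, 0.499, -0.5, 0.499]
ft_force: [0.5, -0.5, 0.3]
opening: 34.2
```

Request:
jog_arm --plan '[0.5,1,-0.9,0,0,0,0.4,0.5,1,-0.9,0,0,0,0.4,0.5,1,-0.9,0,0,0,0.4,0.5,1,-0.9,0,0,0,0.4]'

```text
time: 1.18
position: [431.5, -345.5, 179.2]
tcp_rot: [0.501, 0.5, -0.5, 0.499]
ft_force: [-0.3, 0.1, -0.6]
opening: 34.2
```

Request:
jog_arm --plan '[1,0.55,0,0,0,0,0.4,1,0.55,0,0,0,0,0.4,1,0.55,0,0,0,0,0.4,1,0.55,0,0,0,0,0.4]'

```text
time: 1.52
position: [483.2, -345.9, 74.1]
tcp_rot: [0.5, 0.503, -0.501, 0.496]
ft_force: [-1.0, 0.1, -0.4]
opening: 34.3
```

```bash
cat > look.py <<'E'
import sys
from h import *
name=sys.argv[1]; x0,y0,x1,y1=map(int,sys.argv[2:6]); a0,b0,a1,b1=map(int,sys.argv[6:10])
t=eyes.grab_frame("top");s=eyes.grab_frame("side")
cv2.imwrite(f"pics/{name}_t.png",t[:,:,::-1]);cv2.imwrite(f"pics/{name}_s.png",s[:,:,::-1])
def f(im,x0,y0,x1,y1):
    k=min(400/(x1-x0),600/(y1-y0));k=int(k)
    c=cv2.resize(im[y0:y1,x0:x1],None,fx=k,fy=k,interpolation=cv2.INTER_CUBIC)
    print("k",k); return cv2.copyMakeBorder(c,0,600-c.shape[0],0,400-c.shape[1],cv2.BORDER_CONSTANT)
c=np.hstack([f(t,x0,y0,x1,y1),f(s,a0,b0,a1,b1)]);cv2.imwrite(f"pics/{name}.png",c[:,:,::-1])
o=status.get_obs();print(o['time'],o['position'],R.from_quat(o['tcp_rot']).as_matrix()[:2,1],o['ft_force'],o['opening'],o['qpos'])
E
python3 look.py g1 335 150 415 240 240 90 310 170
```

```text
k 5
k 5
1.6167 [ 483.84 -348.1    79.56] [ 1. -0.] [-0.24 -0.05  0.03] 33.84305873714783 [-0.67  0.26  1.91 -0.    0.98  0.91]
```

View pics/g1.png

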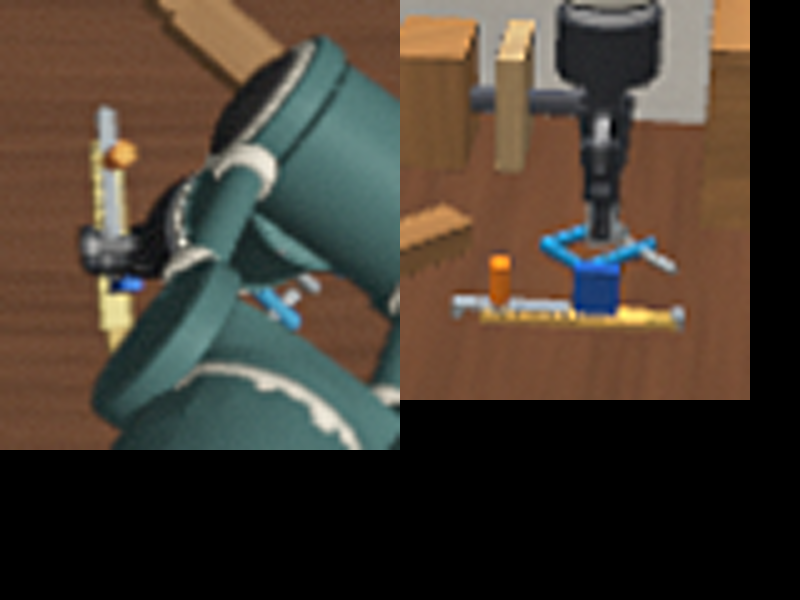

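The fingers are lined up over the blue handle of the real rule, at side crop (595,285). Next I descend and close.

Request:
jog_arm --plan '[0.3,0.02,-0.025,0,0,0,0.4,0.58,0.02,-0.025,0,0,0,0.4,0.58,0.02,-0.025,0,0,0,0.4,0.58,0.02,-0.025,0,0,0,0.4]'

```text
time: 1.95
position: [485.7, -346.1, 23.9]
tcp_rot: [-0.501, -0.499, 0.502, -0.498]
ft_force: [0.0, 0.0, 1.4]
opening: 34.2
```

Request:
jog_arm --plan '[0,0,0,0,0,0,0,0,0,0,0,0,0,0,0,0,0,0,0,0,0,0,0,0,0,0,0,0,0,0,0,0,0,0,0]'

```text
time: 2.37
position: [488.4, -347.4, 26.5]
tcp_rot: [0.501, 0.497, -0.501, 0.501]
ft_force: [-2.2, -0.1, 7.3]
opening: 12.5
```

```bash
python3 look.py g2 335 150 415 240 240 90 310 170
```

```text
k 5
k 5
2.4667 [ 488.38 -347.39   26.49] [ 1. -0.] [-1.77  0.39  7.65] 13.113499669869007 [-0.66  0.32  1.94 -0.    0.87  0.92]
```

View pics/g2.png

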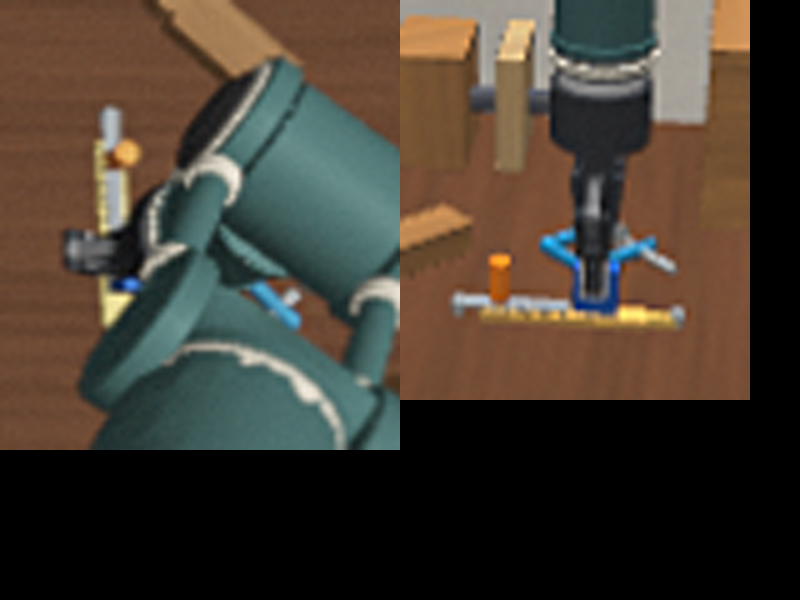

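Request:
jog_arm --plan '[-0.3,0,0,0,0,0,0,-0.6,0,0,0,0,0,0,-0.9,0,0,0,0,0,0,-0.9,0,0,0,0,0,0,-0.9,0,0,0,0,0,0]'

```text
time: 2.88
position: [488.5, -347.0, 116.4]
tcp_rot: [0.501, 0.497, -0.501, 0.501]
ft_force: [-0.3, -0.3, -4.3]
opening: 13.1
```

```bash
python3 look.py g3 335 150 415 240 240 90 310 170
```

```text
k 5
k 5
2.9833 [ 485.88 -344.91  112.28] [ 1. -0.] [-0.13  0.47 -4.14] 12.916849361755506 [-0.66  0.22  1.89 -0.    1.03  0.92]
```

View pics/g3.png

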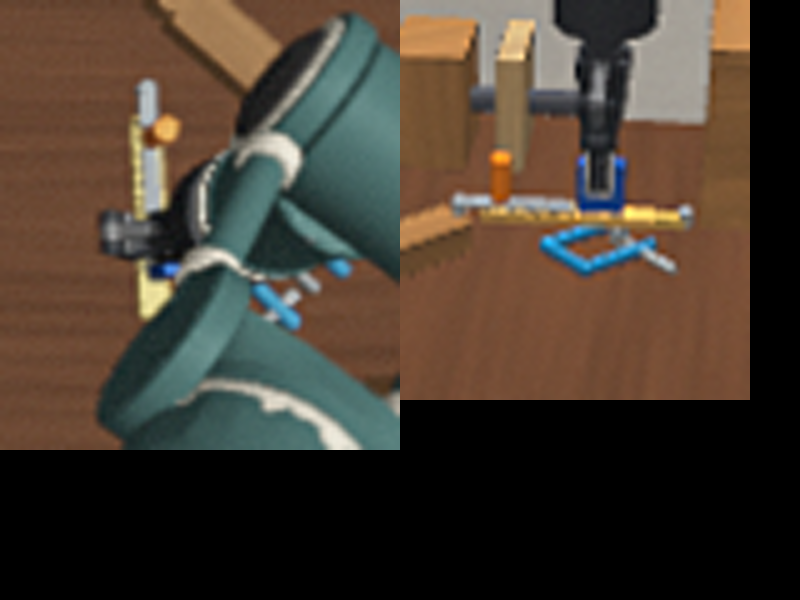

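```bash
python3 - <<'E'
from h import *
t=cv2.imread("pics/g3_t.png")[:,:,::-1];s=cv2.imread("pics/g3_s.png")[:,:,::-1]
crop("pics/g3z.png","side",245,112,305,145,13,s)
for uv in [(297,133),(252.0,130.6)]:
    o,v=ray("side",uv);v=v[0];print(o+v*((-345-o[1])/v[1]))
E
```

```text
[ 419.33 -345.     93.87]
[ 589.51 -345.     94.14]
```

View pics/g3z.png

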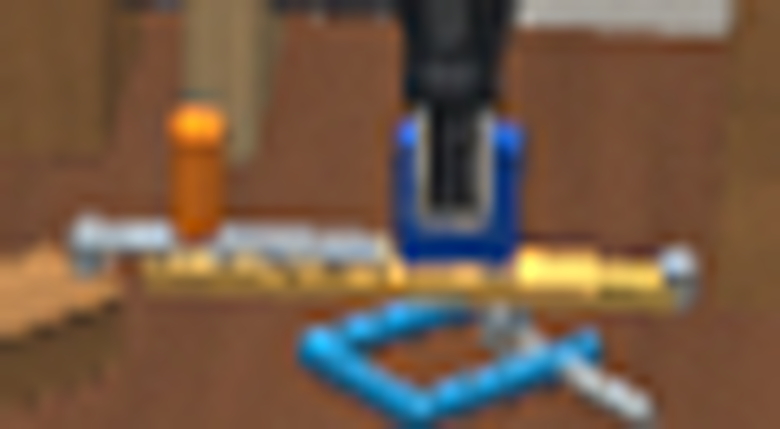

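Request:
jog_arm --plan '[0,0.2,-1,0,0,0,0,0,0.2,-1,0,0,0,0,0,0.2,-1,0,0,0,0]'

```text
time: 3.23
position: [505.1, -241.1, 110.0]
tcp_rot: [0.501, 0.501, -0.501, 0.496]
ft_force: [-0.4, 0.0, -3.8]
opening: 13.2
```

Request:
jog_arm --plan '[0,0.2,-1,0,0,0,0,0,0.2,-1,0,0,0,0,0,0.2,-1,0,0,0,0]'

```text
time: 3.48
position: [525.7, -141.0, 110.3]
tcp_rot: [0.501, 0.501, -0.501, 0.497]
ft_force: [-0.3, -0.2, -3.0]
opening: 12.9
```

Request:
jog_arm --plan '[0,0.1,-1,0,0,0,0,0,0.1,-1,0,0,0,0,0,0.1,-1,0,0,0,0]'

```text
time: 3.73
position: [535.9, -41.3, 110.4]
tcp_rot: [-0.5, -0.501, 0.501, -0.497]
ft_force: [0.1, -0.7, -3.0]
opening: 13.0
```

Request:
jog_arm --plan '[0,0.01,-0.47,0.04,0,0,0,0,0.01,-0.47,0.08,0,0,0,0,0.01,-0.47,0.12,0,0,0,0,0.01,-0.47,0.16,0,0,0,0,0.01,-0.47,0.202,0,0,0]'

```text
time: 4.15
position: [537.2, 1.9, 110.4]
tcp_rot: [-0.628, -0.324, 0.631, -0.322]
ft_force: [-0.1, 0.5, -3.5]
opening: 13.1
```

```bash
python3 look.py b1 205 125 315 235 190 125 310 245
```

```text
k 3
k 3
4.25 [537.36   1.49 110.67] [ 0.81 -0.58] [-0.54  1.1  -5.28] 12.617367537210596 [-0.04  0.12  2.01  0.    1.02  2.15]
```

View pics/b1.png

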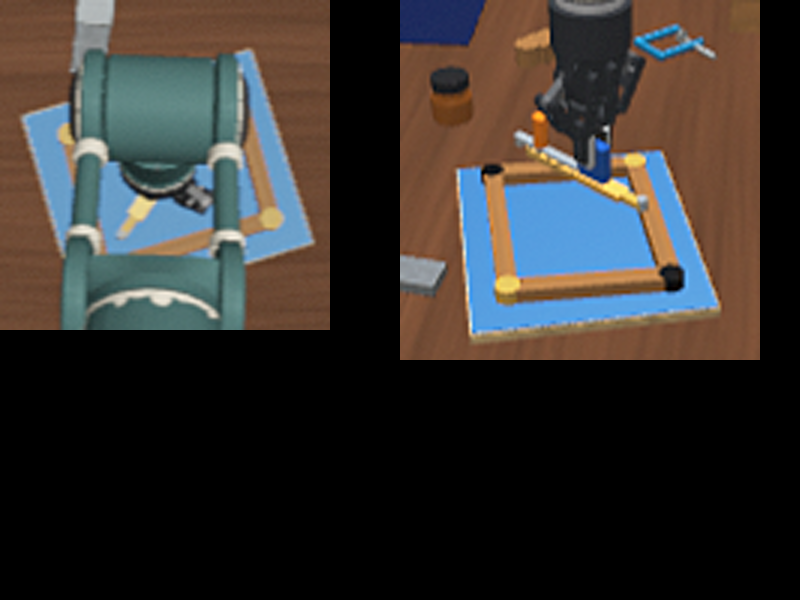

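Request:
jog_arm --plan '[0.2,0,0,0,0,0,0,0.4,0,0,0,0,0,0,0.53,0,0,0,0,0,0,0.53,0,0,0,0,0,0,0.53,0,0,0,0,0,0]'

```text
time: 4.67
position: [537.4, 1.1, 58.3]
tcp_rot: [-0.627, -0.326, 0.63, -0.324]
ft_force: [0.1, 0.7, -3.5]
opening: 13.0
```

```bash
sed -i 's/400\/(x1/600\/(x1/; s/k=int(k)/k=int(k)/' look.py; python3 - <<'E'
from h import *
s=eyes.grab_frame("side");crop("pics/b2.png","side",195,160,305,245,7,s)
o=status.get_obs();print(o['time'],o['position'],R.from_quat(o['tcp_rot']).as_matrix()[:2,1],o['ft_force'])
E
```

```text
4.7167 [538.82   1.05  59.59] [ 0.82 -0.58] [ 0.03  0.64 -3.59]
```

View pics/b2.png

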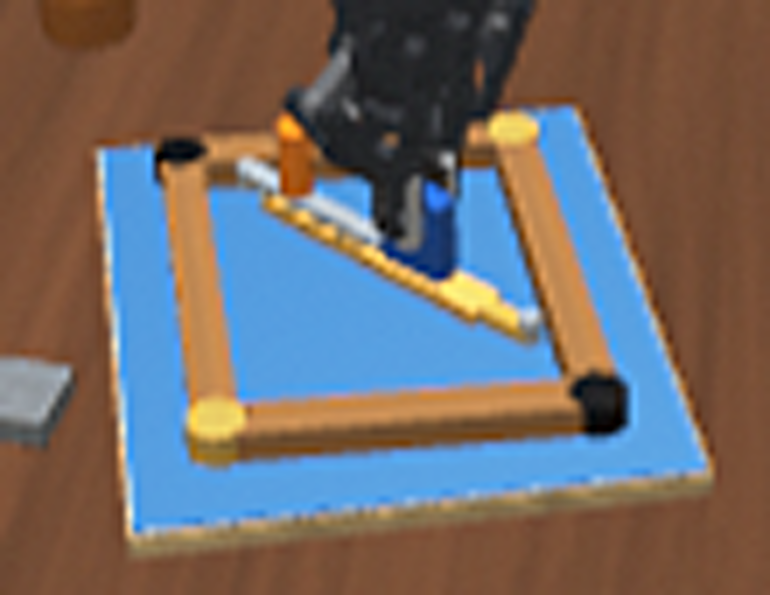

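Request:
jog_arm --plan '[0.1,0,0,0.006,0,0,0,0.18,0,0,0.006,0,0,0,0.22,0,0,0.006,0,0,0,0.22,0,0,0.006,0,0,0]'

```text
time: 5.05
position: [539.8, 1.2, 38.5]
tcp_rot: [0.632, 0.318, -0.631, 0.318]
ft_force: [-0.5, -0.5, -3.6]
opening: 13.0
```

```bash
cat > sv.py <<'E'
import sys
from h import *
s=eyes.grab_frame("side");cv2.imwrite(f"pics/{sys.argv[1]}_s.png",s[:,:,::-1]);crop(f"pics/{sys.argv[1]}.png","side",195,160,305,245,7,s)
o=status.get_obs();print(o['time'],o['position'],R.from_quat(o['tcp_rot']).as_matrix()[:2,1],o['ft_force'],o['opening'])
E
python3 sv.py b3
```

```text
5.1 [539.82   1.23  38.43] [ 0.8  -0.59] [-0.92  0.43 -1.47] 12.767244068498137
```

View pics/b3.png

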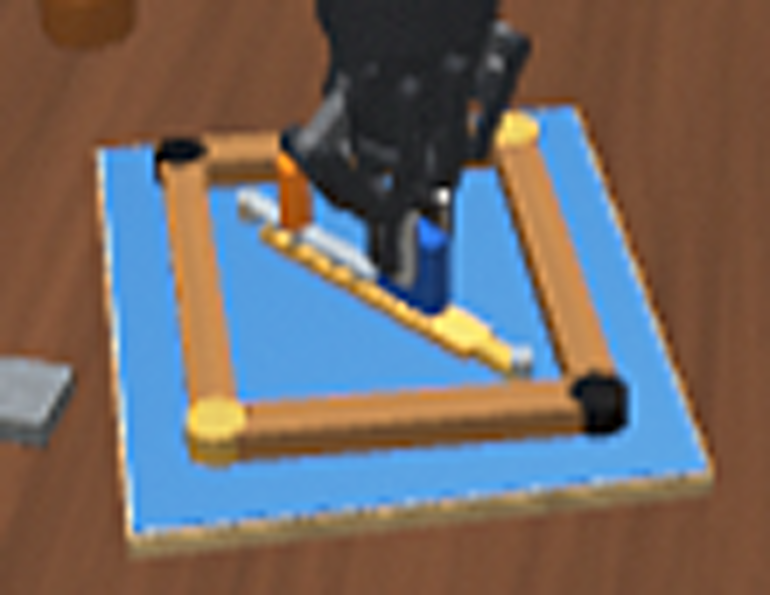

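Request:
jog_arm --plan '[0.01,0,0,0,0,0,0,0.01,-0.05,0,0,0,0,0,0.01,-0.1,0,0,0,0,0,0.01,-0.14,0,0,0,0,0,0.01,-0.16,0,0,0,0,0]'

```text
time: 5.52
position: [527.8, 10.7, 38.3]
tcp_rot: [0.632, 0.318, -0.63, 0.319]
ft_force: [2.8, -2.0, 1.8]
opening: 12.7
```

Request:
jog_arm --plan '[0,-0.02,0,0,0,0,0,0,-0.03,0,0,0,0,0,0,-0.04,0,0,0,0,0]'

```text
time: 5.77
position: [524.9, 12.9, 38.3]
tcp_rot: [0.632, 0.318, -0.63, 0.319]
ft_force: [4.8, -3.7, 5.9]
opening: 12.7
```

```bash
python3 sv.py b4
```

```text
5.8167 [524.85  12.94  38.36] [ 0.8  -0.59] [ 3.08 -2.1   6.29] 12.839157038871834
```

View pics/b4.png

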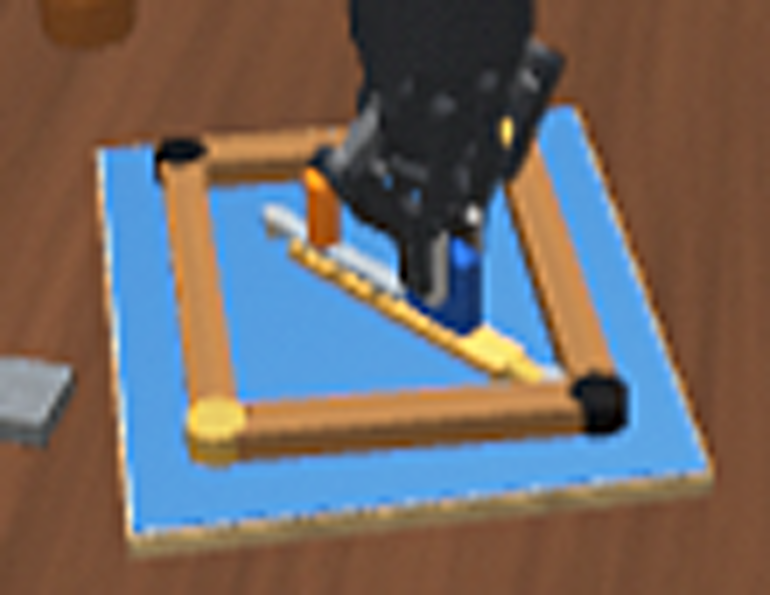

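Request:
jog_arm --plan '[0,-0.01,0,0,0,0,0,0,-0.02,0,0,0,0,0,0,-0.02,0,0,0,0,0]'

```text
time: 6.07
position: [523.5, 14.0, 38.3]
tcp_rot: [0.632, 0.318, -0.63, 0.319]
ft_force: [3.7, -2.3, 4.9]
opening: 12.7
```

Request:
jog_arm --plan '[0,-0.01,0,0,0,0,0,0,-0.02,0,0,0,0,0,0,-0.02,0,0,0,0,0]'

```text
time: 6.32
position: [523.4, 14.3, 38.6]
tcp_rot: [0.633, 0.317, -0.63, 0.32]
ft_force: [7.8, -6.9, 1.9]
opening: 12.5
```

Request:
jog_arm --plan '[0,0,0,0,0,0,0.3,0,0,0,0,0,0,0.3,0,0,0,0,0,0,0.3]'

```text
time: 6.57
position: [517.9, 15.8, 36.0]
tcp_rot: [-0.63, -0.319, 0.633, -0.317]
ft_force: [0.1, 0.9, -0.7]
opening: 25.5
```

Request:
jog_arm --plan '[-0.3,0,0,0,0,0,0.3,-0.6,0,0,0,0,0,0.3,-0.6,0,0,0,0,0,0.3]'

```text
time: 6.82
position: [523.0, 15.8, 101.8]
tcp_rot: [0.633, 0.317, -0.629, 0.319]
ft_force: [1.4, 0.0, 1.4]
opening: 25.3
```

```bash
python3 sv.py b5
```

```text
6.8667 [522.    15.74  99.88] [ 0.8  -0.59] [0.04 0.04 0.4 ] 25.835329989428626
```

View pics/b5.png

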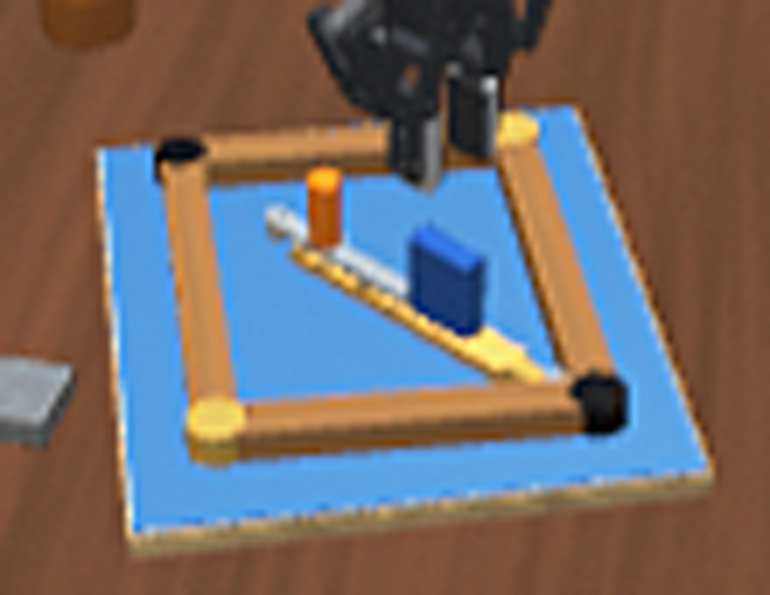

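```bash
python3 - <<'E'
from h import *
print(unp("side",(195+323.5/7-.43,160+176/7-.43),61))
E
```

```text
[[582.15 -30.    61.  ]]
```

Request:
jog_arm --plan '[0,0.4,0.01,0,0,0,0.5,0,0.75,0.01,0,0,0,0.5,0.3,0.75,0.01,0,0,0,0.5,0.3,0.75,0.01,0,0,0,0.5]'

```text
time: 7.2
position: [576.8, -30.5, 61.9]
tcp_rot: [-0.629, -0.319, 0.634, -0.316]
ft_force: [-1.5, 0.3, -1.9]
opening: 42.9
```

```bash
python3 sv.py b6
```

```text
7.25 [575.77 -29.87  62.81] [ 0.8 -0.6] [-1.02  0.91 -0.66] 42.73422637144873
```

View pics/b6.png

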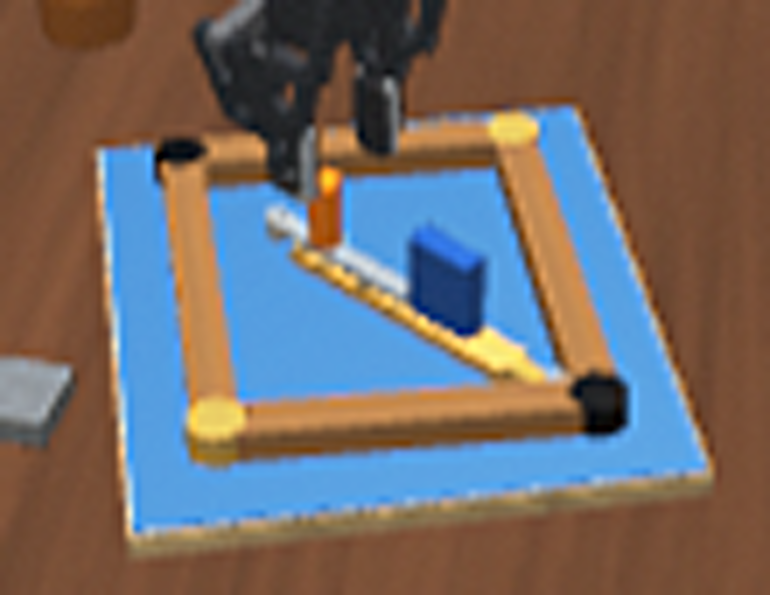

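Request:
jog_arm --plan '[0,0.05,-0.035,0,0,0,0.5,0.12,0.05,-0.035,0,0,0,0.5,0.24,0.05,-0.035,0,0,0,0.5,0.24,0.05,-0.035,0,0,0,0.5]'

```text
time: 7.58
position: [583.7, -29.5, 40.7]
tcp_rot: [-0.63, -0.319, 0.633, -0.318]
ft_force: [-0.9, -0.1, -1.1]
opening: 42.7
```

```bash
python3 sv.py b7
```

```text
7.6333 [584.02 -29.62  41.51] [ 0.8  -0.59] [-0.65 -0.59  0.61] 42.696465657234924
```

View pics/b7.png

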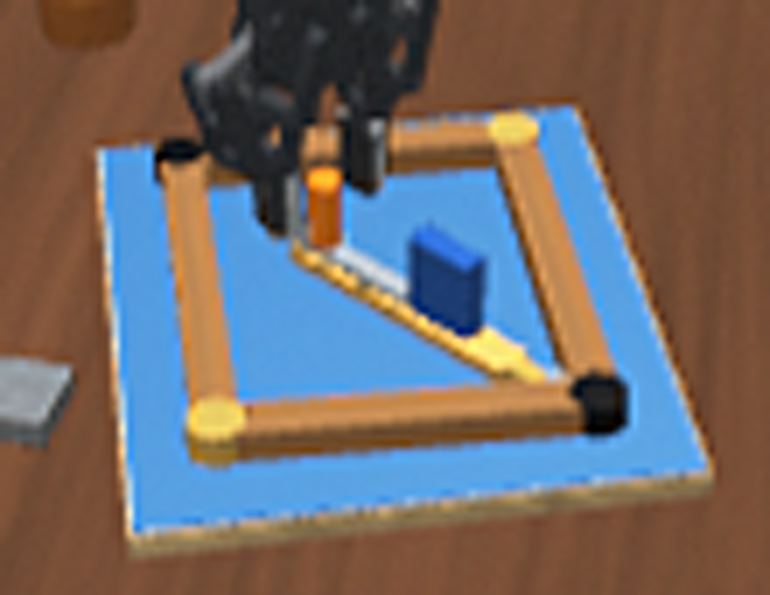

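Knob at crop (323,205) sits between the fingers. Closing on it.

Request:
jog_arm --plan '[0,0,0,0,0,0,0,0,0,0,0,0,0,0,0,0,0,0,0,0,0,0,0,0,0,0,0,0,0,0,0,0,0,0,0]'

```text
time: 8.05
position: [586.3, -30.3, 43.9]
tcp_rot: [0.632, 0.318, -0.631, 0.318]
ft_force: [-1.0, -0.4, 1.8]
opening: 13.9
```

```bash
python3 sv.py b8
```

```text
8.1 [586.28 -30.27  43.88] [ 0.8  -0.59] [-0.66  0.36  2.07] 13.369247836052729
```

View pics/b8.png

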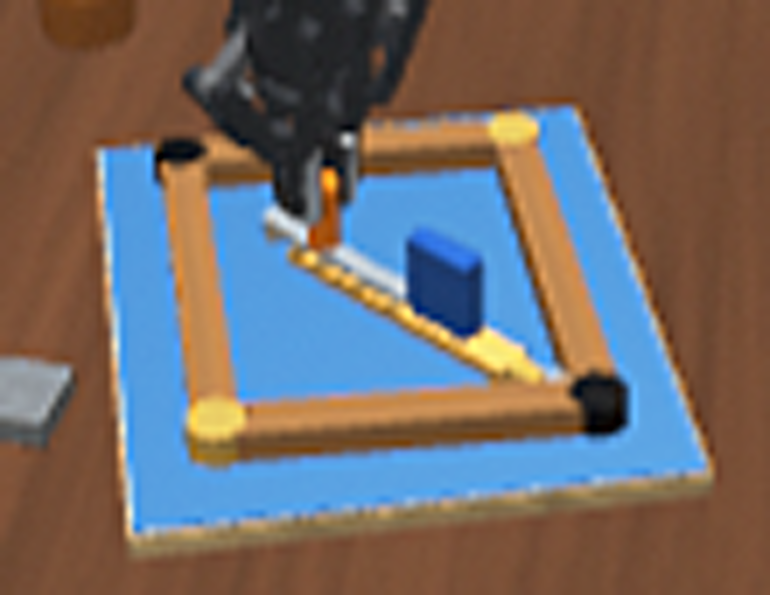

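Request:
jog_arm --plan '[0,0.1,0,0,0,0,0,0,0.2,0,0,0,0,0,0,0.3,0,0,0,0,0,0,0.38,0,0,0,0,0,0,0.42,0,0,0,0,0]'

```text
time: 8.52
position: [619.2, -55.1, 43.4]
tcp_rot: [-0.631, -0.319, 0.633, -0.317]
ft_force: [-10.4, 6.2, 11.2]
opening: 13.2
```

```bash
python3 sv.py b9
```

```text
8.5667 [619.2  -55.29  43.39] [ 0.8 -0.6] [-5.2   1.28  7.52] 13.408634245924409
```

View pics/b9.png

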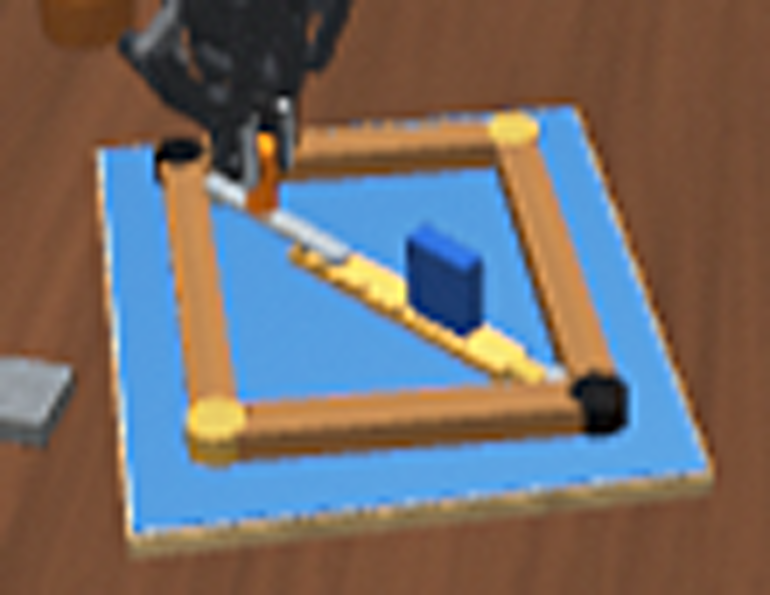

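Request:
jog_arm --plan '[0,0.02,0,0,0,0,0,0,0.02,0,0,0,0,0,0,0.02,0,0,0,0,0]'

```text
time: 8.82
position: [619.4, -55.6, 43.3]
tcp_rot: [-0.63, -0.32, 0.633, -0.316]
ft_force: [-8.1, 2.1, 10.2]
opening: 13.6
```

Request:
jog_arm --plan '[0,0.02,0,0,0,0,0,0,0.02,0,0,0,0,0,0,0.02,0,0,0,0,0]'

```text
time: 9.07
position: [619.6, -55.8, 43.2]
tcp_rot: [-0.629, -0.32, 0.634, -0.315]
ft_force: [-11.1, 6.4, 12.7]
opening: 13.6
```

Request:
jog_arm --plan '[0,0.02,0,0,0,0,0,0,0.02,0,0,0,0,0,0,0.02,0,0,0,0,0]'

```text
time: 9.32
position: [619.7, -56.2, 43.2]
tcp_rot: [-0.629, -0.321, 0.635, -0.314]
ft_force: [-14.8, 9.2, 16.9]
opening: 13.5
```

Request:
jog_arm --plan '[0,-0.03,0,0,0,0,0,0,-0.03,0,0,0,0,0.3,0,-0.03,0,0,0,0,0.4,0,-0.03,0,0,0,0,0.4,-0.3,-0.03,0,0,0,0,0.4]'

```text
time: 9.73
position: [617.3, -56.7, 66.8]
tcp_rot: [-0.628, -0.32, 0.635, -0.316]
ft_force: [-1.4, -0.0, -1.2]
opening: 34.6
```

Request:
jog_arm --plan '[-0.7,0,0,0,0,0,0.4,-0.7,-0.7,-0.7,0,0,0,0.4,-0.7,-1,-1,0,0,0,0.4,-0.7,-1,-1,0,0,0,0.4,-0.7,-1,-1,0,0,0,0.4]'

```text
time: 10.15
position: [601.8, 86.4, 144.7]
tcp_rot: [0.632, 0.319, -0.63, 0.318]
ft_force: [0.7, -0.2, -0.7]
opening: 34.1
```

```bash
python3 - <<'E'
from h import *
t=eyes.grab_frame("top");s=eyes.grab_frame("side")
cv2.imwrite("pics/m1_t.png",t[:,:,::-1]);cv2.imwrite("pics/m1_s.png",s[:,:,::-1])
crop("pics/m1a.png","top",205,135,315,220,7,t);crop("pics/m1b.png","side",205,165,305,240,7,s)
print(status.get_obs()['position'])
E
```

```text
[601.91  86.08 144.28]
```

View pics/m1a.png

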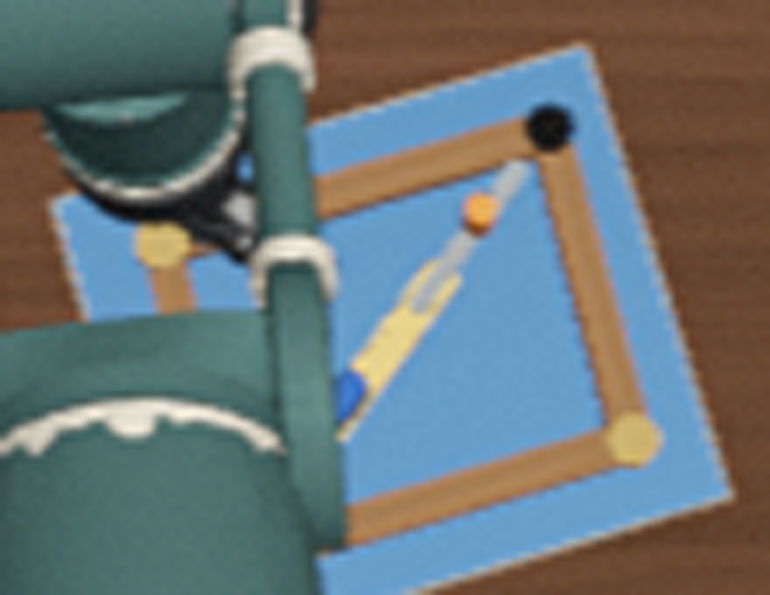

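View pics/m1b.png

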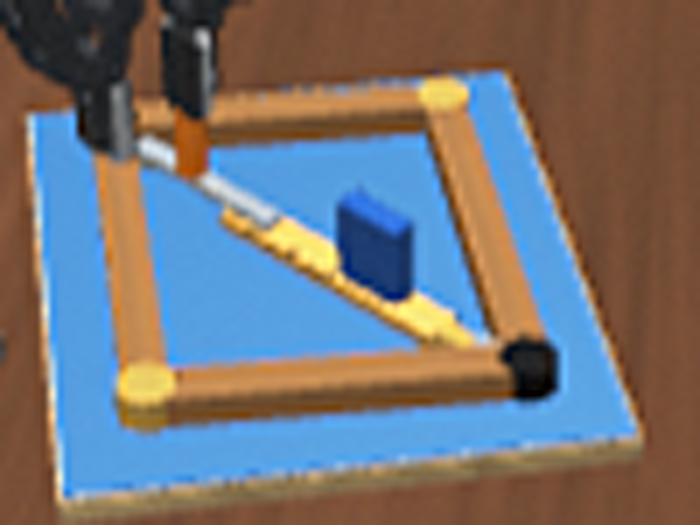

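Request:
jog_arm --plan '[-0.1,-1,-1,0,0,0,0.4,-0.1,-1,-1,0,0,0,0.4,-0.1,-1,-1,0,0,0,0.4,-0.1,-1,-1,0,0,0,0.4]'

```text
time: 10.58
position: [580.5, 226.0, 153.3]
tcp_rot: [0.632, 0.319, -0.631, 0.318]
ft_force: [0.3, 0.0, 0.4]
opening: 34.1
```

```bash
python3 - <<'E'
from h import *
t=eyes.grab_frame("top");s=eyes.grab_frame("side")
cv2.imwrite("pics/m2_t.png",t[:,:,::-1]);cv2.imwrite("pics/m2_s.png",s[:,:,::-1])
crop("pics/m2a.png","top",205,135,315,220,7,t);crop("pics/m2b.png","side",205,165,305,240,7,s)
print(status.get_obs()['position'])
E
```

```text
[580.65 224.9  153.13]
```

View pics/m2a.png

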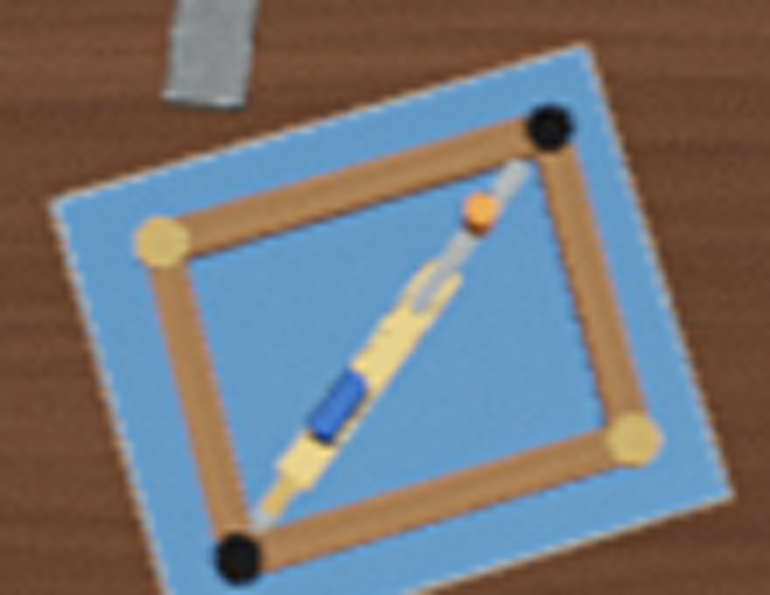

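View pics/m2b.png

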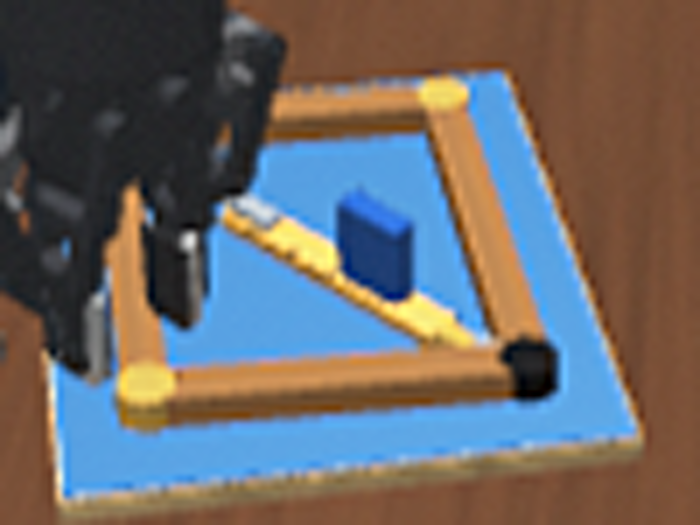

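```bash
python3 - <<'E'
from h import *
f=lambda c:(np.array(c,float)+.5)/7-.5+[205,135]
k=unp("top",f([(482,209)]),61)[0];h=unp("top",f([(338,404)]),62)[0];ft=unp("top",f([(258,518)]),25)[0];n=unp("top",f([(518,168)]),24)[0]
print(k,h,ft,n,"kh",np.linalg.norm((k-h)[:2])-73,"fn",np.linalg.norm((n-ft)[:2])-170,"fk",np.linalg.norm((k-ft)[:2])-137)
P=np.array([[452.1,62.03],[662.93,-92.17]])
print(np.linalg.norm(ft[:2]-P[0]),np.linalg.norm(n[:2]-P[1]))
E
```

```text
[615.58 -56.17  61.  ] [521.95  13.57  62.  ] [471.7   52.93  25.  ] [644.01 -76.31  24.  ] kh 43.75066615597008 fn 45.38872304985156 fk 43.562741256290224
21.612354702549773 24.68830618769089
```

```bash
python3 - <<'E'
from h import *
t=cv2.imread("pics/m2_t.png")[:,:,::-1];s=cv2.imread("pics/m1_s.png")[:,:,::-1]
a=lambda x,y:cv2.resize(t[y:y+20,x:x+26],None,fx=15,fy=15,interpolation=cv2.INTER_LANCZOS4)
c=np.hstack([a(268,148),a(230,200)]);cv2.imwrite("pics/m2z.png",c[:,:,::-1])
E
```

```text
(no output)
```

View pics/m2z.png

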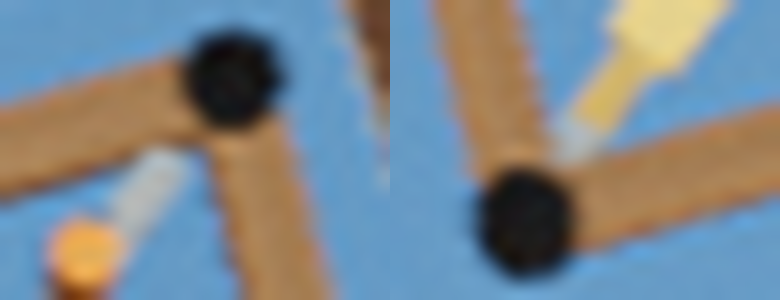

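```bash
python3 - <<'E'
from h import *
t=cv2.imread("pics/m2_t.png")[:,:,::-1]
bn,rn,bf,rf=[np.array(p) for p in [(452.1,62.03),(507.43,-129.71),(662.93,-92.17),(607.39,99.19)]]
x0,y0,k=205,135,7
im=cv2.resize(t[y0:220,x0:315],None,fx=k,fy=k,interpolation=cv2.INTER_CUBIC).copy()
def pl(P,col):
    uv=proj("top",np.array(P));q=((uv+.5-[x0,y0])*k-.5);cv2.polylines(im,[np.round(q*8).astype(int)],False,col,1,cv2.LINE_AA,3)
u=(bf-bn)/np.linalg.norm(bf-bn)
a=np.linspace(0,2*np.pi,40)
for c,z in[(bf-21.7*u,25),(bn+21.7*u,25),(bf-21.7*u,12)]:
    pl([[c[0]+5*np.cos(i),c[1]+5*np.sin(i),z] for i in a],(255,0,0) if z>20 else (0,255,0))
# inner faces
cen=(bn+bf)/2
for A,B in[(bn,rn),(rn,bf),(bf,rf),(rf,bn)]:
    d=(B-A)/np.linalg.norm(B-A);n=np.array([-d[1],d[0]]);n=n if n@(cen-A)>0 else -n
    for z,c in[(28,(255,255,0)),(12,(255,0,255))]:pl([[*(A+10*n),z],[*(B+10*n),z]],c)
cv2.imwrite("pics/ov.png",im[:,:,::-1])
z=np.hstack([cv2.resize(im[100:260,420:620],None,fx=2,fy=2),cv2.resize(im[430:590,190:390],None,fx=2,fy=2)]);cv2.imwrite("pics/ovz.png",z[:,:,::-1])
E
```

```text
(no output)
```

View pics/ovz.png

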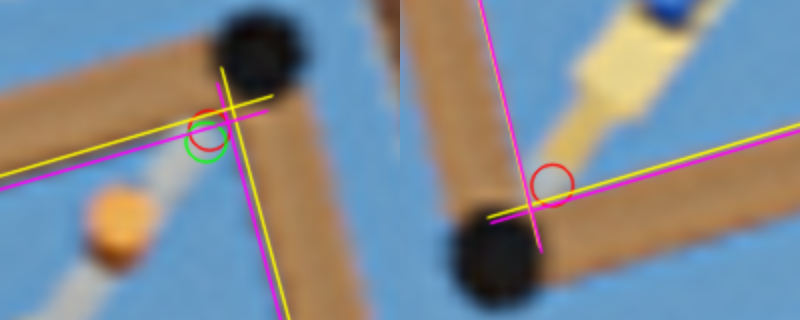

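Request:
jog_arm --plan '[0,1,1,0,0,0,0.4,0,1,1,0,0,0,0.4,0,1,1,0,0,0,0.4,0,1,1,0,0,0,0.4]'

```text
time: 11.02
position: [601.8, 76.4, 152.7]
tcp_rot: [-0.631, -0.316, 0.632, -0.318]
ft_force: [1.0, -0.2, -0.1]
opening: 34.1
```

Request:
jog_arm --plan '[0.2,0.95,1,0,0,0,0.4,0.2,0.95,1,0,0,0,0.4,0.4,0.95,1,0,0,0,0.4,0.6,0.95,1,0,0,0,0.4,0.6,0.95,1,0,0,0,0.4]'

```text
time: 11.43
position: [614.3, -60.3, 87.2]
tcp_rot: [-0.629, -0.317, 0.635, -0.315]
ft_force: [-1.6, -0.0, -1.4]
opening: 34.1
```

```bash
python3 sv.py n1
```

```text
11.4833 [614.79 -58.14  88.99] [ 0.8 -0.6] [-0.99 -0.11  0.35] 34.334809040547896
```

View pics/n1.png

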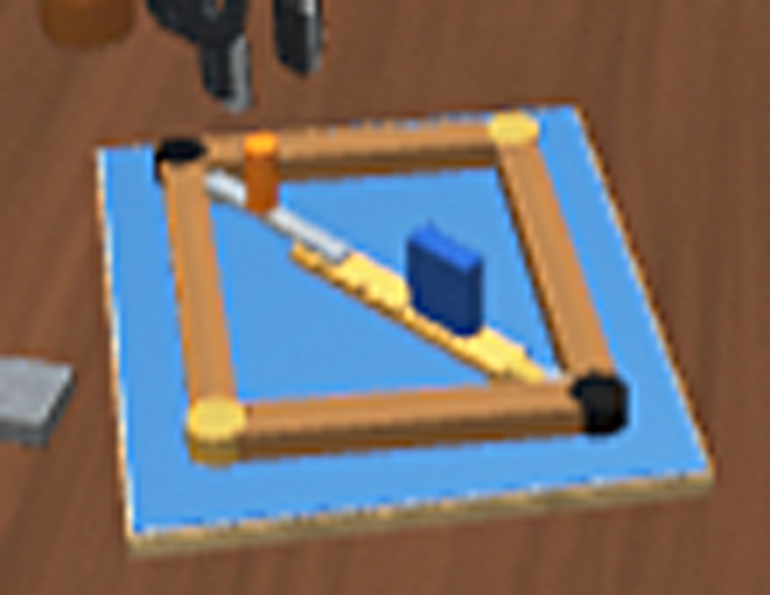

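Request:
jog_arm --plan '[0.2,0,-0.02,0,0,0,0.4,0.4,0,-0.02,0,0,0,0.4,0.47,0,-0.02,0,0,0,0.4,0.47,0,-0.02,0,0,0,0.4]'

```text
time: 11.82
position: [617.5, -52.3, 44.4]
tcp_rot: [-0.63, -0.319, 0.633, -0.317]
ft_force: [-0.2, 0.4, 0.6]
opening: 33.8
```

Request:
jog_arm --plan '[0,0,0,0,0,0,0,0,0,0,0,0,0,0,0,0,0,0,0,0,0,0,0,0,0,0,0,0]'

```text
time: 12.15
position: [619.1, -53.2, 47.7]
tcp_rot: [-0.631, -0.318, 0.632, -0.319]
ft_force: [-3.3, -3.9, 2.4]
opening: 13.3
```

Request:
jog_arm --plan '[0,0,0.02,0,0,0,0,0,0,0.04,0,0,0,0,0,0,0.04,0,0,0,0]'

```text
time: 12.4
position: [618.2, -55.4, 47.7]
tcp_rot: [0.633, 0.318, -0.63, 0.319]
ft_force: [0.1, 0.4, 2.4]
opening: 13.0
```

```bash
python3 sv.py n2
```

```text
12.45 [618.21 -55.39  47.6 ] [ 0.8  -0.59] [-0.23  0.81  2.6 ] 12.868289050268302
```

View pics/n2.png

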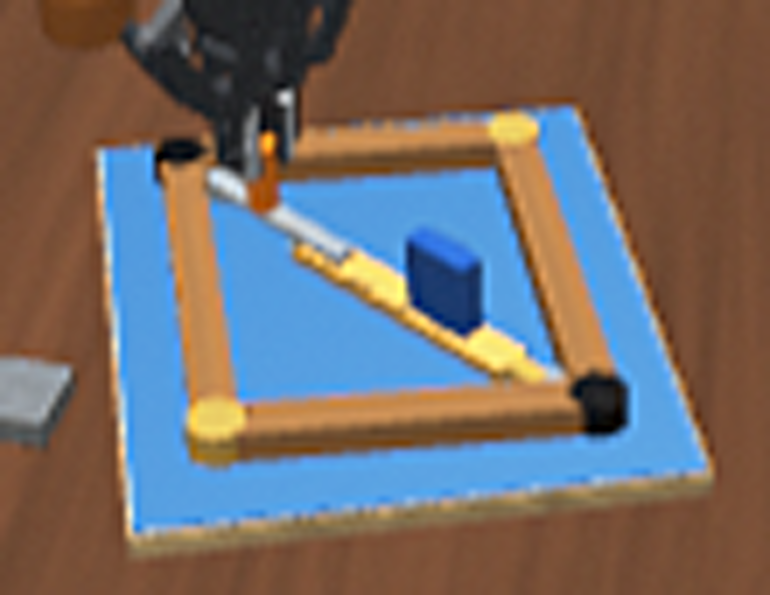

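Request:
jog_arm --plan '[0,0.01,0.02,0,0,0,0,0,0.02,0.03,0,0,0,0,0,0.03,0.03,0,0,0,0,0,0.03,0.03,0,0,0,0]'

```text
time: 12.78
position: [619.3, -59.6, 47.4]
tcp_rot: [0.633, 0.318, -0.63, 0.319]
ft_force: [2.0, 3.5, 6.1]
opening: 13.0
```

Request:
jog_arm --plan '[0,0.02,0,0,0,0,0,0,0.03,0,0,0,0,0,0,0.03,0,0,0,0,0,0,0.03,0,0,0,0,0]'

```text
time: 13.12
position: [619.9, -60.2, 47.0]
tcp_rot: [0.632, 0.319, -0.631, 0.317]
ft_force: [-0.7, 6.7, 8.6]
opening: 13.1
```

```bash
python3 sv.py n3
```

```text
13.1667 [619.89 -60.17  46.97] [ 0.8 -0.6] [-1.65  7.24  7.49] 13.021352156083823
```

View pics/n3.png

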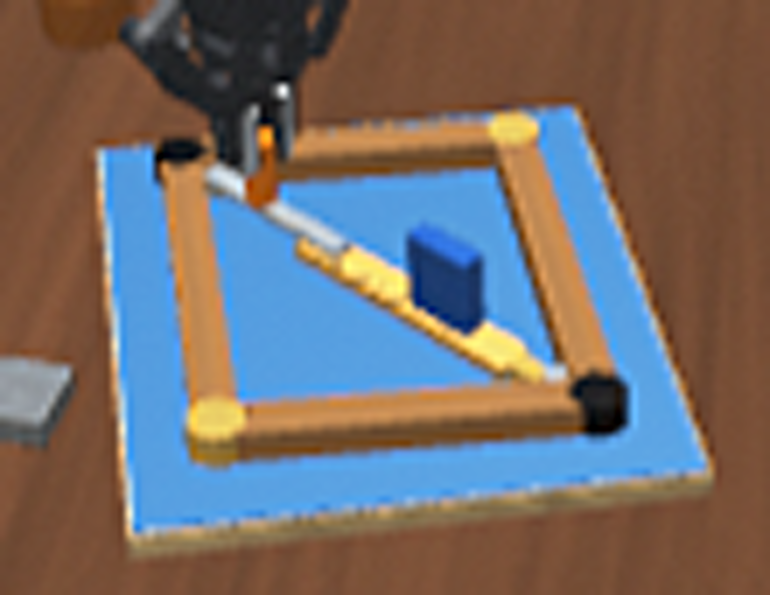

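Request:
jog_arm --plan '[0,0.02,-0.01,0,0,0,0,0,0.04,-0.02,0,0,0,0,0,0.05,-0.02,0,0,0,0,0,0.05,-0.02,0,0,0,0]'

```text
time: 13.5
position: [620.8, -60.1, 46.7]
tcp_rot: [-0.629, -0.321, 0.634, -0.315]
ft_force: [-12.4, 11.2, 18.7]
opening: 13.4
```

Request:
jog_arm --plan '[0,0.02,0,0,0,0,0,0,0.04,0,0,0,0,0,0,0.04,0,0,0,0,0,0,0.04,0,0,0,0,0]'

```text
time: 13.83
position: [621.1, -60.2, 46.6]
tcp_rot: [-0.628, -0.323, 0.635, -0.313]
ft_force: [-20.3, 17.6, 25.2]
opening: 12.9
```

Request:
jog_arm --plan '[0,-0.02,0,0,0,0,0,0,-0.06,0,0,0,0,0,0,-0.06,0,0,0,0,0]'

```text
time: 14.08
position: [620.9, -59.9, 46.8]
tcp_rot: [-0.63, -0.32, 0.633, -0.317]
ft_force: [-7.2, 8.0, 13.1]
opening: 13.2
```

Request:
jog_arm --plan '[0,0,0,0,0,0,0.4,0,0,0,0,0,0,0.4,0,0,0,0,0,0,0.4,-0.3,0,0,0,0,0,0.4,-0.7,0,0,0,0,0,0.4]'

```text
time: 14.5
position: [618.9, -61.8, 111.0]
tcp_rot: [-0.628, -0.32, 0.635, -0.316]
ft_force: [0.6, -0.2, 0.5]
opening: 34.4
```

Request:
jog_arm --plan '[-0.1,-1,-1,0,0,0,0.4,-0.3,-1,-1,0,0,0,0.4,-0.3,-1,-1,0,0,0,0.4,-0.3,-1,-1,0,0,0,0.4]'

```text
time: 14.83
position: [602.4, 81.1, 147.3]
tcp_rot: [0.632, 0.319, -0.631, 0.318]
ft_force: [0.2, -0.1, 0.5]
opening: 34.1
```

Request:
jog_arm --plan '[-0.1,-1,-1,0,0,0,0.4,-0.1,-1,-1,0,0,0,0.4,-0.1,-1,-1,0,0,0,0.4,-0.1,-1,-1,0,0,0,0.4]'

```text
time: 15.17
position: [581.0, 222.0, 156.3]
tcp_rot: [0.631, 0.319, -0.631, 0.319]
ft_force: [1.0, 0.2, 0.1]
opening: 34.3
```

```bash
cat > tv.py <<'E'
import sys
from h import *
t=eyes.grab_frame("top");cv2.imwrite(f"pics/{sys.argv[1]}_t.png",t[:,:,::-1]);crop(f"pics/{sys.argv[1]}.png","top",205,135,315,220,7,t)
o=status.get_obs();print(o['time'],o['position'],R.from_quat(o['tcp_rot']).as_matrix()[:2,1],o['opening'])
E
python3 tv.py m3
```

```text
15.2167 [580.87 223.33 156.3 ] [ 0.81 -0.59] 33.99063867991128
```

View pics/m3.png

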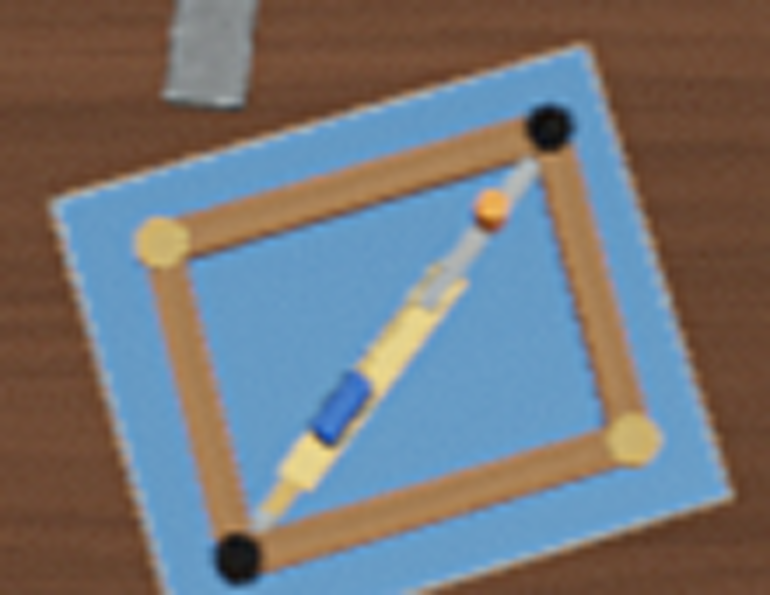

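```bash
python3 - <<'E'
from h import *
f=lambda c:(np.array(c,float)+.5)/7-.5+[205,135]
k=unp("top",f([(492,207)]),61)[0];h=unp("top",f([(342,405)]),62)[0];ft=unp("top",f([(258,519)]),25)[0]
print(k,h,ft,np.linalg.norm((k-h)[:2])-73,np.linalg.norm((k-ft)[:2])-137)
d=k-h;print(np.arctan2(d[1],d[0]))
o=status.get_obs();p=o['position'];M=R.from_quat(o['tcp_rot']).as_matrix();print((np.array([k[0],k[1],110])-p)@M/100)
E
```

```text
[616.52 -60.97  61.  ] [521.45  11.69  62.  ] [471.22  52.93  25.  ] 46.64977454078932 47.62216943989608
-0.6526120153120298
[0.46 1.97 2.08]
```

Request:
jog_arm --plan '[0,1,1,0,0,0,0.4,0,1,1,0,0,0,0.4,0,1,1,0,0,0,0.4,0,1,1,0,0,0,0.4]'

```text
time: 15.55
position: [602.8, 73.1, 155.5]
tcp_rot: [-0.631, -0.317, 0.632, -0.319]
ft_force: [0.8, -0.8, -0.6]
opening: 34.3
```

Request:
jog_arm --plan '[0.2,0.97,1,0,0,0,0.4,0.2,0.97,1,0,0,0,0.4,0.4,0.97,1,0,0,0,0.4,0.6,0.97,1,0,0,0,0.4,0.6,0.97,1,0,0,0,0.4]'

```text
time: 15.97
position: [617.2, -65.0, 90.0]
tcp_rot: [-0.629, -0.318, 0.635, -0.316]
ft_force: [-1.3, 0.3, -1.3]
opening: 34.1
```

```bash
python3 sv.py n4; python3 - <<'E'
from h import *
o=status.get_obs();p=o['position'];M=R.from_quat(o['tcp_rot']).as_matrix();print((np.array([617,-60.5,43])-p)@M/100)
E
```

```text
16.0167 [617.69 -62.89  91.77] [ 0.8 -0.6] [-0.72  0.39 -0.36] 34.06305121287012
[ 0.49 -0.02 -0.02]
```

Request:
jog_arm --plan '[0.2,-0.03,0,0,0,0,0.4,0.4,-0.03,0,0,0,0,0.4,0.48,-0.03,0,0,0,0,0.4,0.48,-0.03,0,0,0,0,0.4]'

```text
time: 16.35
position: [616.8, -57.4, 46.2]
tcp_rot: [-0.63, -0.319, 0.633, -0.318]
ft_force: [-0.1, 0.5, 0.4]
opening: 34.0
```

```bash
python3 sv.py n5
```

```text
16.4 [617.98 -57.52  47.7 ] [ 0.8  -0.59] [-0.06  0.28  0.51] 34.00528411905675
```

View pics/n5.png

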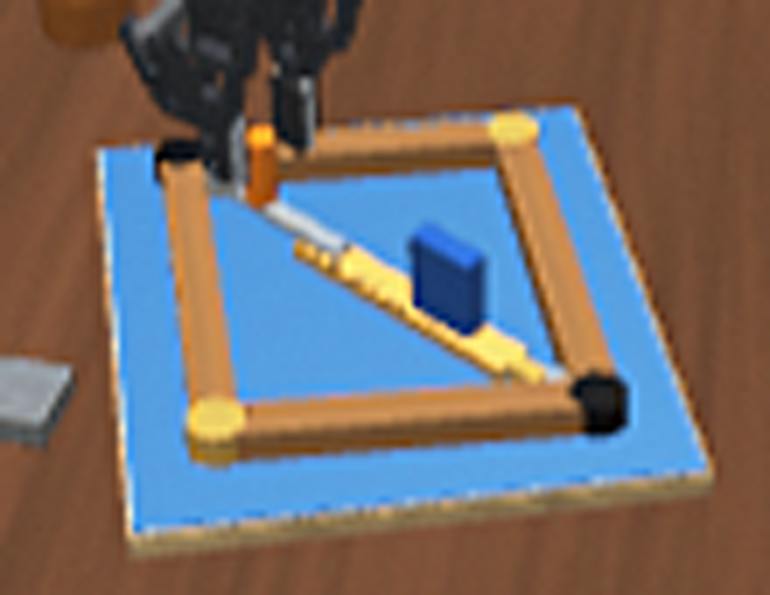

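Request:
jog_arm --plan '[0.03,0,0.02,0,0,0,0.4,0.03,0,0.02,0,0,0,0,0.03,0,0.02,0,0,0,0,0.03,0,0.02,0,0,0,0,0.03,0,0.02,0,0,0,0]'

```text
time: 16.82
position: [618.5, -59.9, 46.6]
tcp_rot: [0.632, 0.318, -0.631, 0.319]
ft_force: [-0.5, -0.0, 3.7]
opening: 13.2
```

Request:
jog_arm --plan '[0,-0.1,0,0,0,0,0,0,-0.2,0,0,0,0,0,0,-0.3,0,0,0,0,0,0,-0.4,0,0,0,0,0,0,-0.44,0,0,0,0,0]'

```text
time: 17.23
position: [582.3, -32.3, 46.7]
tcp_rot: [0.632, 0.318, -0.63, 0.319]
ft_force: [0.5, -0.1, 3.5]
opening: 13.3
```

Request:
jog_arm --plan '[0,-0.02,0,0,0,0,0,0,-0.04,0,0,0,0,0,0,-0.04,0,0,0,0,0]'

```text
time: 17.48
position: [580.2, -30.9, 46.6]
tcp_rot: [0.633, 0.318, -0.63, 0.319]
ft_force: [2.4, -0.4, 6.7]
opening: 13.0
```

```bash
python3 sv.py n6
```

```text
17.5333 [580.19 -30.86  46.63] [ 0.8  -0.59] [3.1  0.59 6.09] 13.58647177057398
```

View pics/n6.png

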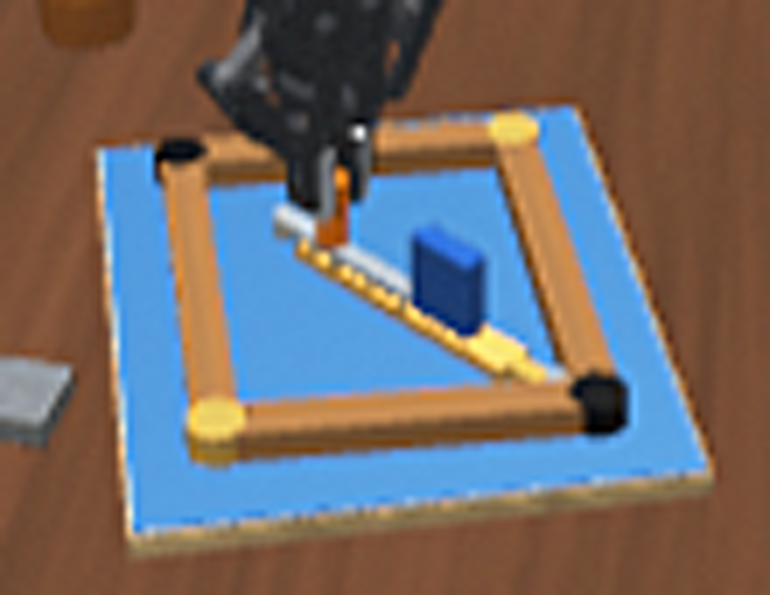

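Request:
jog_arm --plan '[0,0.02,0,0,0,0,0,0,0.02,0,0,0,0,0.4,0,0.02,0,0,0,0,0.4,0,0.02,0,0,0,0,0.4,-0.4,0.02,0,0,0,0,0.4]'

```text
time: 17.95
position: [572.2, -31.6, 76.2]
tcp_rot: [-0.626, -0.322, 0.637, -0.315]
ft_force: [-1.0, -0.2, -1.4]
opening: 33.8
```

Request:
jog_arm --plan '[-0.2,0,0,0,0,0,0.4,-0.2,-0.4,0.01,0,0,0,0.4,-0.2,-0.76,0.01,0,0,0,0.4,-0.2,-0.76,0.01,0,0,0,0.4]'

```text
time: 18.28
position: [511.6, 14.5, 102.9]
tcp_rot: [-0.629, -0.321, 0.634, -0.317]
ft_force: [-1.3, -0.8, 0.3]
opening: 33.9
```

```bash
python3 sv.py n7; python3 - <<'E'
from h import *
o=status.get_obs();p=o['position'];M=R.from_quat(o['tcp_rot']).as_matrix();print((np.array([522,12.5,40])-p)@M/100)
E
```

```text
18.3333 [514.32  13.37 103.45] [ 0.8  -0.59] [ 0.54  0.52 -0.63] 33.93268920065471
[ 0.63  0.07 -0.04]
```

View pics/n7.png

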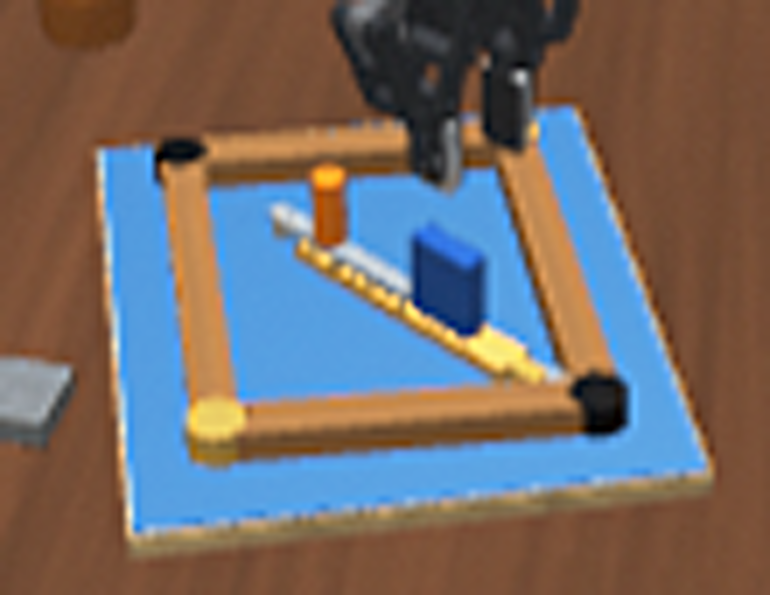

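Tongue is closed and the rule is still seated at the foot. Centring over the handle, descending and gripping.

Request:
jog_arm --plan '[0.1,0.05,-0.02,0,0,0,0.4,0.35,0.05,-0.02,0,0,0,0.4,0.63,0.05,-0.02,0,0,0,0.4,0.63,0.05,-0.02,0,0,0,0.4,0.63,0.05,-0.02,0,0,0,0.4]'

```text
time: 18.75
position: [522.6, 10.1, 39.9]
tcp_rot: [-0.63, -0.319, 0.633, -0.317]
ft_force: [-0.2, 0.6, 0.8]
opening: 34.3
```

Request:
jog_arm --plan '[0,0,0,0,0,0,0,0,0,0,0,0,0,0,0,0,0,0,0,0,0,0,0,0,0,0,0,0]'

```text
time: 19.08
position: [526.1, 10.6, 43.6]
tcp_rot: [0.633, 0.318, -0.63, 0.319]
ft_force: [3.4, 0.8, -2.3]
opening: 12.8
```

Request:
jog_arm --plan '[-0.2,0.02,0,0,0,0,0,-0.45,0.04,0,0,0,0,0,-0.65,0.04,0,0,0,0,0,-0.65,0.04,0,0,0,0,0]'

```text
time: 19.42
position: [530.8, 8.1, 112.1]
tcp_rot: [0.634, 0.317, -0.629, 0.32]
ft_force: [1.4, -0.4, -3.3]
opening: 12.3
```

```bash
python3 sv.py n8
```

```text
19.4667 [529.45   8.14 109.89] [ 0.8  -0.59] [ 0.79  0.25 -4.39] 12.354587832013243
```

View pics/n8.png

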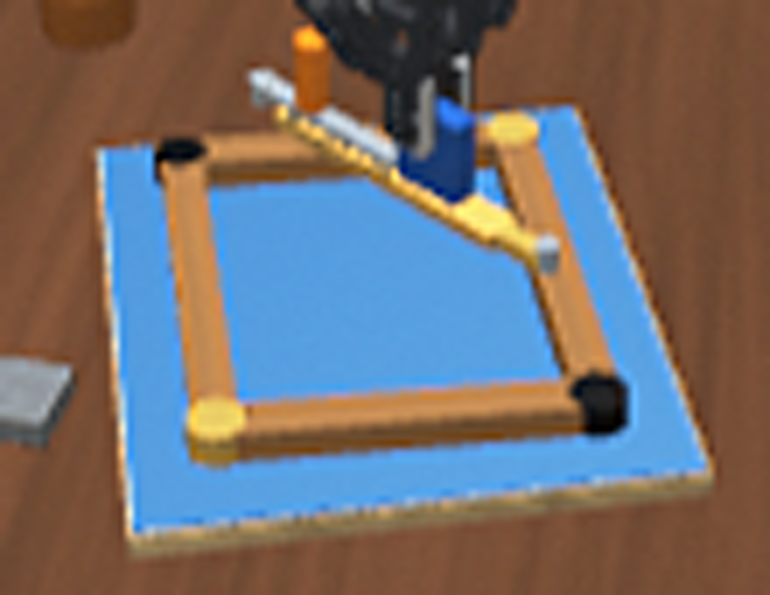

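Request:
jog_arm --plan '[0,0.1,0.05,-0.038,0,0,0,0,0.2,0.1,-0.076,0,0,0,0,0.3,0.15,-0.114,0,0,0,0,0.4,0.2,-0.152,0,0,0,0,0.4,0.2,-0.19,0,0,0]'

```text
time: 19.88
position: [546.8, -33.0, 105.2]
tcp_rot: [-0.508, -0.492, 0.509, -0.491]
ft_force: [0.1, -0.3, -3.4]
opening: 13.0
```

Request:
jog_arm --plan '[0,0,0,-0.038,0,0,0,0,0,0,-0.076,0,0,0,0,0,0,-0.114,0,0,0,0,0,0,-0.152,0,0,0,0,0,0,-0.19,0,0,0]'

```text
time: 20.3
position: [545.5, -31.4, 104.8]
tcp_rot: [0.341, 0.621, -0.342, 0.618]
ft_force: [0.1, 0.4, -3.4]
opening: 12.7
```

Request:
jog_arm --plan '[0,0,0,-0.038,0,0,0,0,0,0,-0.076,0,0,0,0,0,0,-0.114,0,0,0,0,0,0,-0.152,0,0,0,0,0,0,-0.19,0,0,0]'

```text
time: 20.72
position: [545.5, -31.4, 104.8]
tcp_rot: [0.144, 0.694, -0.144, 0.691]
ft_force: [-0.8, 0.8, -4.6]
opening: 12.3
```

```bash
python3 sv.py p1
```

```text
20.7667 [545.58 -31.42 104.87] [0.39 0.92] [-0.39  0.11 -3.1 ] 12.450723940712571
```

View pics/p1.png

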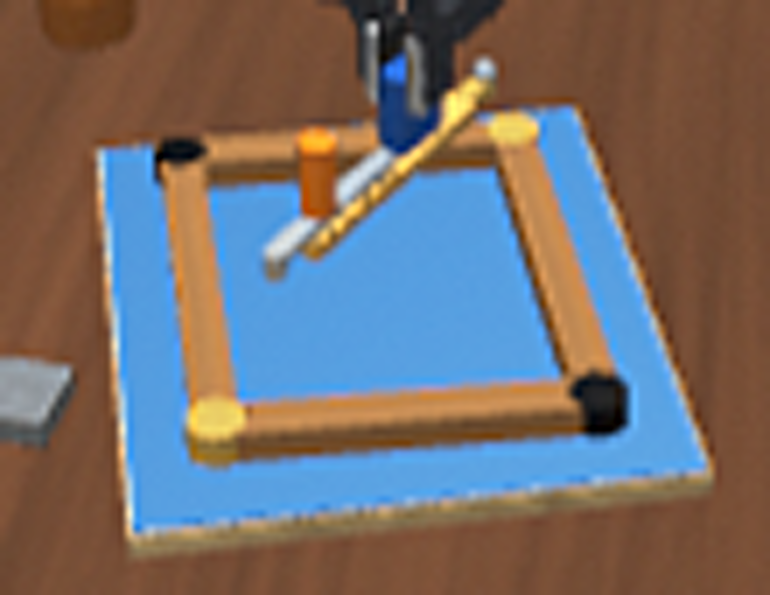

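Request:
jog_arm --plan '[0.1,0.01,0.04,0,0,0,0,0.25,0.01,0.04,0,0,0,0,0.4,0.01,0.04,0,0,0,0,0.4,0.01,0.04,0,0,0,0]'

```text
time: 21.1
position: [547.9, -32.0, 62.3]
tcp_rot: [0.147, 0.694, -0.148, 0.689]
ft_force: [-1.1, 0.1, -4.4]
opening: 12.6
```

```bash
python3 sv.py p2
```

```text
21.15 [548.63 -32.02  63.77] [0.41 0.91] [-0.49  0.22 -2.84] 12.656957890114487
```

View pics/p2.png

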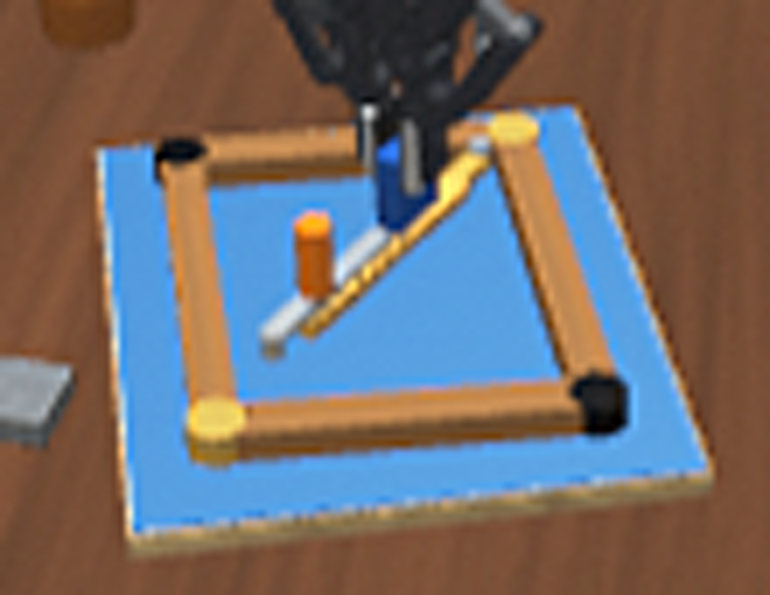

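Request:
jog_arm --plan '[0.08,0,0,0,0,0,0,0.14,0,0,0,0,0,0,0.19,0,0,0,0,0,0,0.19,0,0,0,0,0,0]'

```text
time: 21.48
position: [550.9, -32.2, 47.2]
tcp_rot: [0.146, 0.692, -0.147, 0.691]
ft_force: [-0.2, 0.4, -2.6]
opening: 12.5
```

```bash
python3 sv.py p3
```

```text
21.5333 [551.17 -32.27  47.72] [0.41 0.91] [-0.46  0.3  -3.11] 12.465027427297269
```

View pics/p3.png

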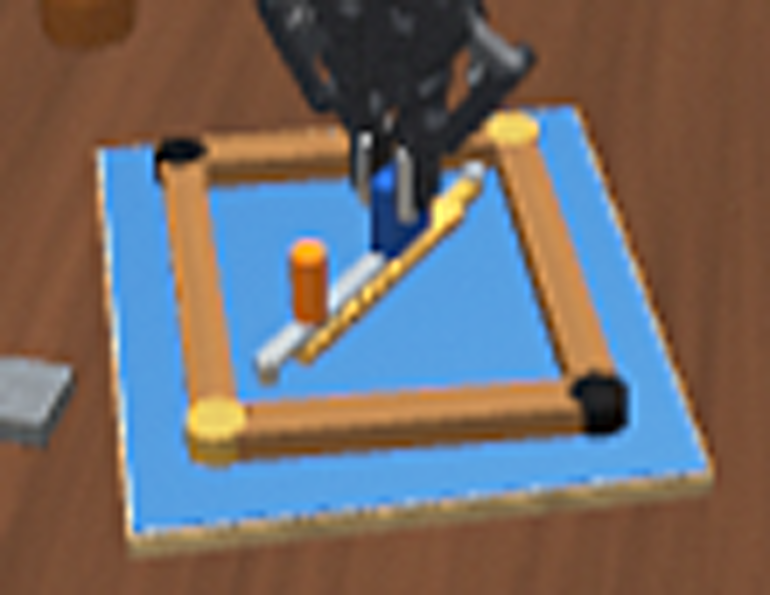

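Request:
jog_arm --plan '[0.04,0,0,0,0,0,0,0.06,0,0,0,0,0,0,0.06,0,0,0,0,0,0]'

```text
time: 21.78
position: [553.0, -32.0, 43.8]
tcp_rot: [0.147, 0.691, -0.146, 0.693]
ft_force: [-1.5, 2.5, 2.4]
opening: 12.5
```

Request:
jog_arm --plan '[0,-0.04,0,0,0,0,0,0,-0.08,0,0,0,0,0,0,-0.12,0,0,0,0,0,0,-0.12,0,0,0,0,0]'

```text
time: 22.12
position: [548.1, -44.1, 43.6]
tcp_rot: [0.147, 0.691, -0.146, 0.693]
ft_force: [1.3, 3.2, 5.3]
opening: 12.3
```

```bash
python3 sv.py p4
```

```text
22.1667 [548.1  -44.08  43.58] [0.41 0.91] [1.53 2.25 6.14] 12.678568162434388
```

View pics/p4.png

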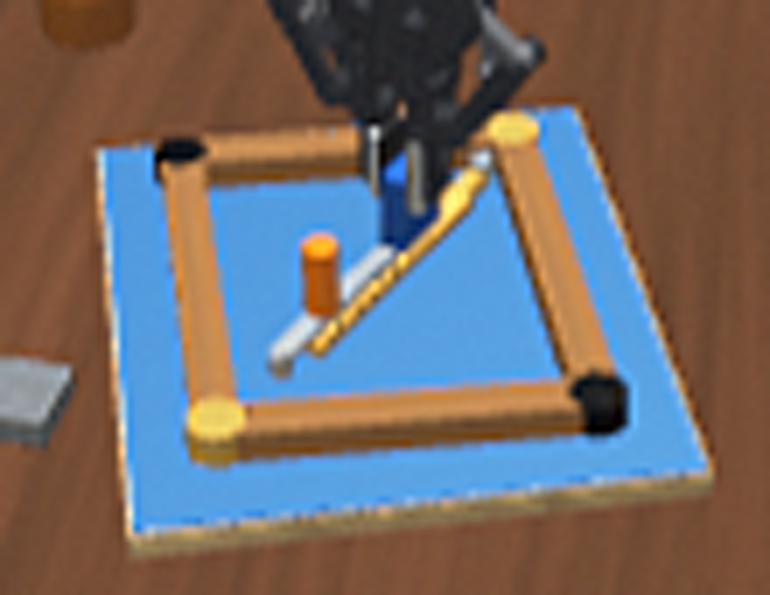

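Request:
jog_arm --plan '[0,-0.02,-0.02,0,0,0,0,0,-0.03,-0.02,0,0,0,0,0,-0.03,-0.02,0,0,0,0]'

```text
time: 22.42
position: [545.5, -45.6, 43.7]
tcp_rot: [0.147, 0.69, -0.146, 0.693]
ft_force: [2.5, 3.4, 6.1]
opening: 12.7
```

Request:
jog_arm --plan '[0,-0.02,0,0,0,0,0,0,-0.02,0,0,0,0,0,0,-0.02,0,0,0,0,0]'

```text
time: 22.67
position: [545.6, -46.3, 44.0]
tcp_rot: [0.148, 0.69, -0.146, 0.694]
ft_force: [5.0, 7.0, 6.2]
opening: 12.8
```

Request:
jog_arm --plan '[0,-0.02,0,0,0,0,0,0,-0.02,0,0,0,0,0,0,-0.02,0,0,0,0,0]'

```text
time: 22.92
position: [545.7, -47.5, 44.3]
tcp_rot: [0.148, 0.689, -0.145, 0.694]
ft_force: [6.5, 11.5, 5.6]
opening: 12.8
```

Request:
jog_arm --plan '[0,-0.02,0,0,0,0,0,0,-0.02,0,0,0,0,0,0,-0.02,0,0,0,0,0]'

```text
time: 23.17
position: [545.8, -48.6, 44.6]
tcp_rot: [0.149, 0.689, -0.145, 0.695]
ft_force: [8.3, 13.6, 4.8]
opening: 12.4
```

Request:
jog_arm --plan '[0,0.03,0,0,0,0,0,0,0.05,0,0,0,0,0,0,0.05,0,0,0,0,0.4,0,0.05,0,0,0,0,0.4,0,0.05,0,0,0,0,0.4]'

```text
time: 23.58
position: [541.5, -46.3, 41.1]
tcp_rot: [0.146, 0.693, -0.147, 0.691]
ft_force: [-0.6, 0.7, -0.2]
opening: 34.0
```

Request:
jog_arm --plan '[-0.4,0,0,0,0,0,0.4,-0.6,0,0,0,0,0,0.4,-0.6,0,0,0,0,0,0.4]'

```text
time: 23.83
position: [546.0, -46.8, 106.4]
tcp_rot: [0.147, 0.689, -0.146, 0.694]
ft_force: [1.0, -0.1, 0.2]
opening: 34.0
```

```bash
python3 sv.py p5
```

```text
23.8833 [544.73 -46.62 104.37] [0.41 0.91] [-0.64 -0.2  -0.13] 34.36911513725593
```

View pics/p5.png

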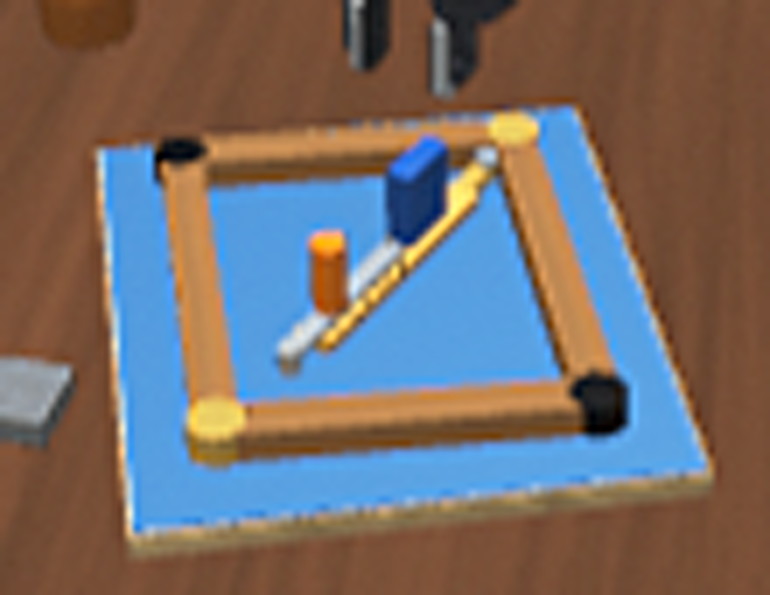

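```bash
python3 - <<'E'
from h import *
f=lambda c:(np.array(c,float)+.5)/7-.5+[195,160]
k=unp("side",f([(328,238)]),61)[0];h=unp("side",f([(418,158)]),62)[0];ft=unp("side",f([(487,155)]),25)[0];print(k,h,ft)
o=status.get_obs();p=o['position'];M=R.from_quat(o['tcp_rot']).as_matrix();print((np.array([572.5,13.5,43])-p)@M/100)
E
```

```text
[572.65  16.15  61.  ] [541.96 -47.67  62.  ] [ 516.99 -108.04   25.  ]
[0.61 0.66 0.01]
```

Request:
jog_arm --plan '[0,0.35,0.01,0,0,0,0.5,0,0.67,0.01,0,0,0,0.5,0.25,0.67,0.01,0,0,0,0.5,0.35,0.67,0.01,0,0,0,0.5,0.35,0.67,0.01,0,0,0,0.5]'

```text
time: 24.3
position: [566.5, 14.8, 62.2]
tcp_rot: [0.145, 0.695, -0.147, 0.688]
ft_force: [-1.0, 0.2, 0.2]
opening: 42.5
```

```bash
python3 sv.py p6
```

```text
24.35 [567.61  14.38  63.78] [0.41 0.91] [ 0.09 -0.05  0.72] 42.917466778383144
```

View pics/p6.png

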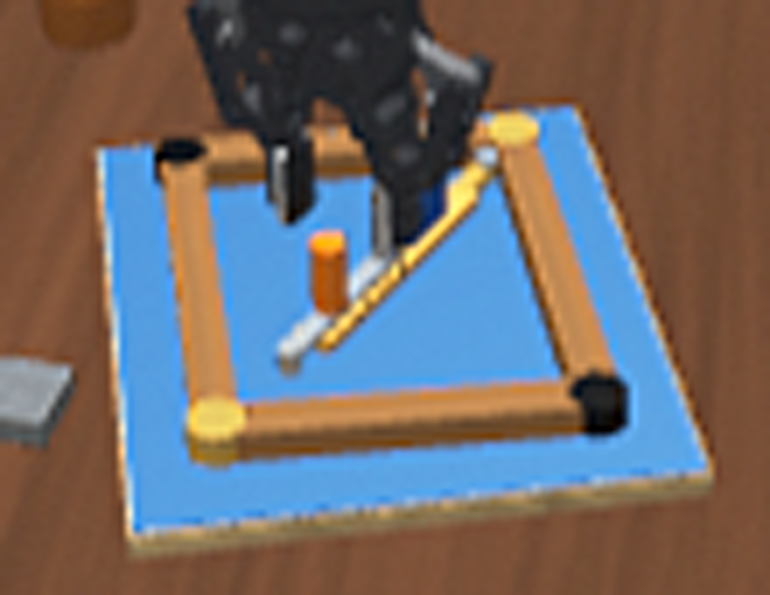

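Request:
jog_arm --plan '[0.1,0,0.025,0,0,0,0.5,0.21,0,0.025,0,0,0,0.5,0.21,0,0.025,0,0,0,0.5,0.21,0,0.025,0,0,0,0.5]'

```text
time: 24.68
position: [572.7, 13.2, 45.3]
tcp_rot: [0.147, 0.692, -0.147, 0.691]
ft_force: [-0.8, 0.4, 0.2]
opening: 42.6
```

Request:
jog_arm --plan '[0,0,0,0,0,0,0,0,0,0,0,0,0,0,0,0,0,0,0,0,0,0,0,0,0,0,0,0,0,0,0,0,0,0,0]'

```text
time: 25.1
position: [574.0, 13.7, 47.0]
tcp_rot: [0.146, 0.692, -0.146, 0.692]
ft_force: [-2.4, 0.4, 4.6]
opening: 12.9
```

```bash
python3 sv.py p7
```

```text
25.15 [573.99  13.73  47.01] [0.41 0.91] [-0.84  0.06  5.18] 13.420447949028905
```

View pics/p7.png

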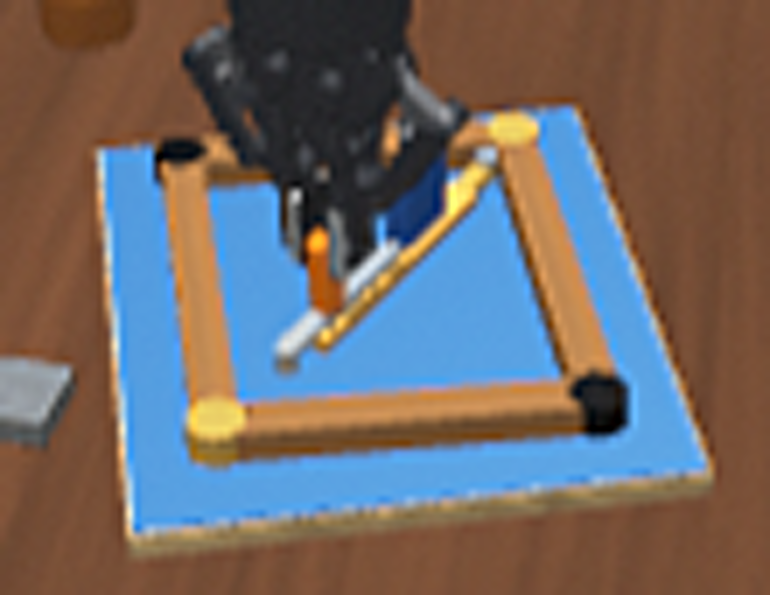

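Request:
jog_arm --plan '[0,0.08,0,0,0,0,0,0,0.16,0,0,0,0,0,0,0.24,0,0,0,0,0,0,0.3,0,0,0,0,0,0,0.34,0,0,0,0,0]'

```text
time: 25.57
position: [586.5, 43.6, 46.5]
tcp_rot: [0.144, 0.693, -0.147, 0.691]
ft_force: [-8.7, -12.4, 10.2]
opening: 13.1
```

Request:
jog_arm --plan '[0,0.02,0,0,0,0,0,0,0.03,0,0,0,0,0,0,0.03,0,0,0,0,0]'

```text
time: 25.82
position: [586.5, 44.3, 46.5]
tcp_rot: [0.143, 0.693, -0.148, 0.691]
ft_force: [-7.9, -14.2, 11.8]
opening: 13.2
```

Request:
jog_arm --plan '[0,0.02,0,0,0,0,0,0,0.03,0,0,0,0,0,0,0.03,0,0,0,0,0]'

```text
time: 26.07
position: [586.4, 45.5, 46.5]
tcp_rot: [0.142, 0.694, -0.149, 0.69]
ft_force: [-12.3, -17.9, 15.8]
opening: 13.0
```

```bash
python3 sv.py p8
```

```text
26.1167 [586.42  45.52  46.48] [0.4  0.92] [-12.23 -17.48  15.08] 13.273188301229563
```

View pics/p8.png

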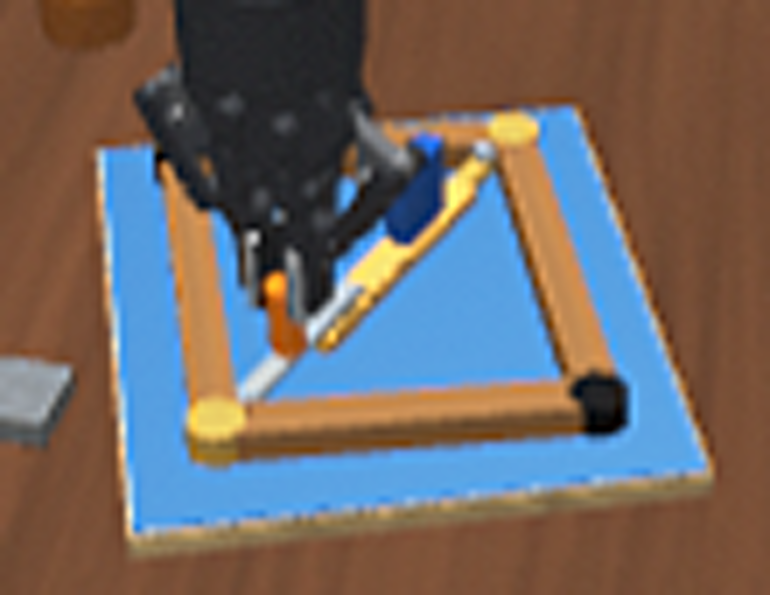

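Request:
jog_arm --plan '[0,-0.03,0,0,0,0,0,0,-0.05,-0.02,0,0,0,0,0,-0.05,-0.03,0,0,0,0,0,-0.04,-0.03,0,0,0,0]'

```text
time: 26.45
position: [585.5, 46.3, 46.6]
tcp_rot: [0.145, 0.692, -0.147, 0.692]
ft_force: [-3.4, -9.0, 5.7]
opening: 13.3
```

Request:
jog_arm --plan '[0,0.02,0,0,0,0,0,0,0.04,0,0,0,0,0,0,0.05,0,0,0,0,0,0,0.05,0,0,0,0,0]'

```text
time: 26.78
position: [585.4, 48.8, 46.4]
tcp_rot: [0.143, 0.693, -0.148, 0.691]
ft_force: [-8.4, -14.6, 11.5]
opening: 13.1
```

Request:
jog_arm --plan '[0,-0.02,-0.01,0,0,0,0,0,-0.03,-0.02,0,0,0,0,0,-0.03,-0.03,0,0,0,0,0,0,-0.03,0,0,0,0]'

```text
time: 27.12
position: [584.5, 51.0, 46.6]
tcp_rot: [0.144, 0.692, -0.147, 0.692]
ft_force: [-5.8, -19.8, 9.8]
opening: 13.5
```

Request:
jog_arm --plan '[0,0.02,0,0,0,0,0,0,0.04,0,0,0,0,0,0,0.05,0,0,0,0,0,0,0.05,0,0,0,0,0]'

```text
time: 27.45
position: [584.6, 51.3, 46.5]
tcp_rot: [0.14, 0.693, -0.149, 0.691]
ft_force: [-9.6, -26.5, 12.5]
opening: 13.3
```

Request:
jog_arm --plan '[0,-0.03,0,0,0,0,0,0,-0.06,0,0,0,0,0,0,-0.06,0,0,0,0,0]'

```text
time: 27.7
position: [584.4, 50.7, 46.5]
tcp_rot: [0.145, 0.692, -0.147, 0.692]
ft_force: [-2.9, -9.4, 4.7]
opening: 13.1
```

Request:
jog_arm --plan '[0,0,0,0,0,0,0.4,0,0,0,0,0,0,0.4,0,0,0,0,0,0,0.4,-0.3,0,0,0,0,0,0.4,-0.7,0,0,0,0,0,0.4]'

```text
time: 28.12
position: [580.3, 53.3, 111.9]
tcp_rot: [0.145, 0.695, -0.147, 0.688]
ft_force: [0.4, -0.3, -0.2]
opening: 34.1
```

Request:
jog_arm --plan '[-0.3,1,0,0,0,0,0.4,-0.3,1,0,0,0,0,0.4,-0.3,1,0,0,0,0,0.4,-0.3,1,0,0,0,0,0.4]'

```text
time: 28.45
position: [628.2, 149.2, 149.1]
tcp_rot: [0.147, 0.69, -0.144, 0.694]
ft_force: [-0.0, -0.8, -0.4]
opening: 34.1
```

Request:
jog_arm --plan '[0,1,-0.7,0,0,0,0.4,0,1,-0.7,0,0,0,0.4,0,1,-0.7,0,0,0,0.4,0,1,-0.7,0,0,0,0.4]'

```text
time: 28.78
position: [599.3, 270.3, 145.6]
tcp_rot: [0.146, 0.693, -0.144, 0.691]
ft_force: [0.6, 0.0, -0.0]
opening: 33.7
```

```bash
python3 tv.py q1
```

```text
28.8333 [599.86 267.36 145.42] [0.4  0.92] 34.24696383387162
```

View pics/q1.png

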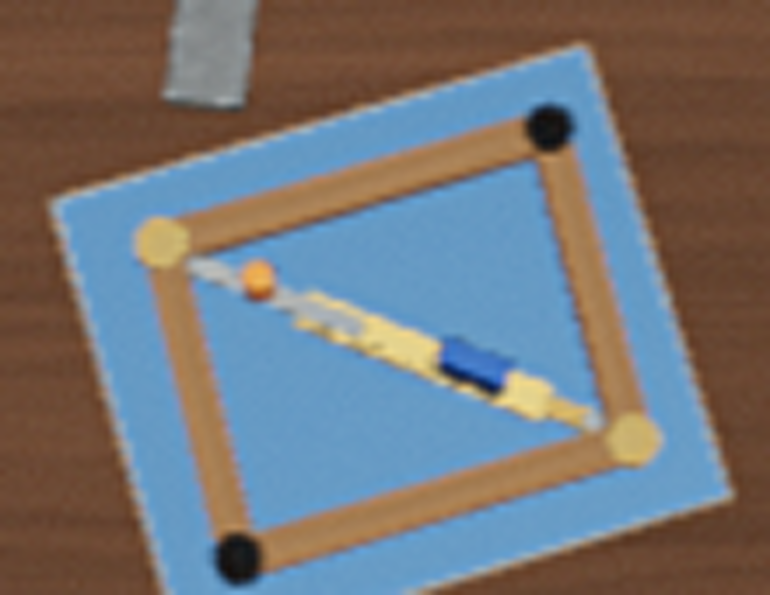

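```bash
python3 - <<'E'
from h import *
f=lambda c:(np.array(c,float)+.5)/7-.5+[205,135]
k=unp("top",f([(258,276)]),61)[0];h=unp("top",f([(477,361)]),62)[0];ft=unp("top",f([(594,424)]),25)[0];n=unp("top",f([(197,265)]),25)[0]
print(k,h,ft,n,np.linalg.norm((k-h)[:2])-73,np.linalg.norm((k-ft)[:2])-137)
P=np.array([[507.43,-129.71],[607.39,99.19]]);print(np.linalg.norm(ft[:2]-P[0]),np.linalg.norm(n[:2]-P[1]))
t=cv2.imread("pics/q1_t.png")[:,:,::-1]
bn,rn,bf,rf=[np.array(p) for p in [(452.1,62.03),(507.43,-129.71),(662.93,-92.17),(607.39,99.19)]]
x0,y0,kk=205,135,7
im=cv2.resize(t[y0:220,x0:315],None,fx=kk,fy=kk,interpolation=cv2.INTER_CUBIC).copy()
def pl(P,col):
    q=((proj("top",np.array(P))+.5-[x0,y0])*kk-.5);cv2.polylines(im,[np.round(q*8).astype(int)],False,col,1,cv2.LINE_AA,3)
u=(rf-rn)/np.linalg.norm(rf-rn);a=np.linspace(0,2*np.pi,40)
for c in[rf-20.7*u,rn+20.7*u]: pl([[c[0]+5*np.cos(i),c[1]+5*np.sin(i),25] for i in a],(255,0,0))
z=np.hstack([cv2.resize(im[200:360,100:300],None,fx=2,fy=2),cv2.resize(im[350:510,490:690],None,fx=2,fy=2)]);cv2.imwrite("pics/q1z.png",z[:,:,::-1])
E
```

```text
[584.    51.13  61.  ] [541.87 -52.49  62.  ] [ 515.96 -110.85   25.  ] [596.53  82.29  25.  ] 38.85393024543802 38.68847187089614
20.701293409986675 20.09229437750044
```

View pics/q1z.png

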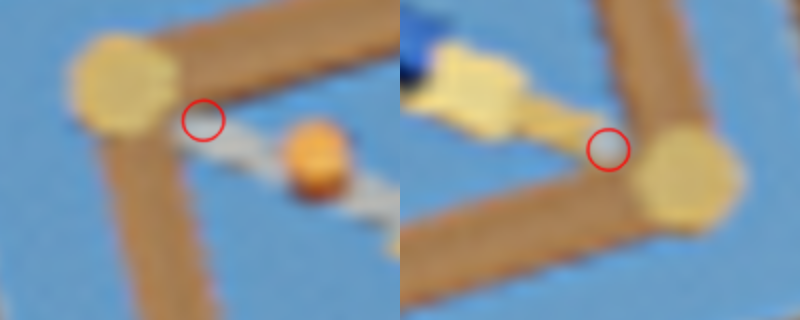

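Request:
jog_arm --plan '[0,0.15,-0.88,0,0,0,0.5,0,0.15,-0.88,0,0,0,0.5,0.4,0.15,-0.88,0,0,0,0.5,0.75,0.15,-0.88,0,0,0,0.5,0.75,0.15,-0.88,0,0,0,0.5]'

```text
time: 29.25
position: [520.8, 309.7, 63.6]
tcp_rot: [0.143, 0.695, -0.149, 0.688]
ft_force: [-2.1, -1.2, -1.7]
opening: 43.0
```

```bash
python3 look.py r1 130 150 230 250 200 240 310 320;  python3 - <<'E'
from h import *
s=cv2.imread("pics/r1_s.png")[:,:,::-1];crop("pics/r1b.png","side",195,225,305,310,7,s)
E
```

```text
k 6Traceback (most recent call last):
  File "look.py", line 10, in <module>
    c=np.hstack([f(t,x0,y0,x1,y1),f(s,a0,b0,a1,b1)]);cv2.imwrite(f"pics/{name}.png",c[:,:,::-1])
                 ~^^^^^^^^^^^^^^^
  File "look.py", line 9, in f
    print("k",k); return cv2.copyMakeBorder(c,0,600-c.shape[0],0,400-c.shape[1],cv2.BORDER_CONSTANT)
                         ~~~~~~~~~~~~~~~~~~^^^^^^^^^^^^^^^^^^^^^^^^^^^^^^^^^^^^^^^^^^^^^^^^^^^^^^^^^
cv2.error: OpenCV(4.12.0) /io/opencv/modules/core/src/copy.cpp:1160: error: (-215:Assertion failed) top >= 0 && bottom >= 0 && left >= 0 && right >= 0 && _src.dims() <= 2 in function 'copyMakeBorder'
```

View pics/r1b.png

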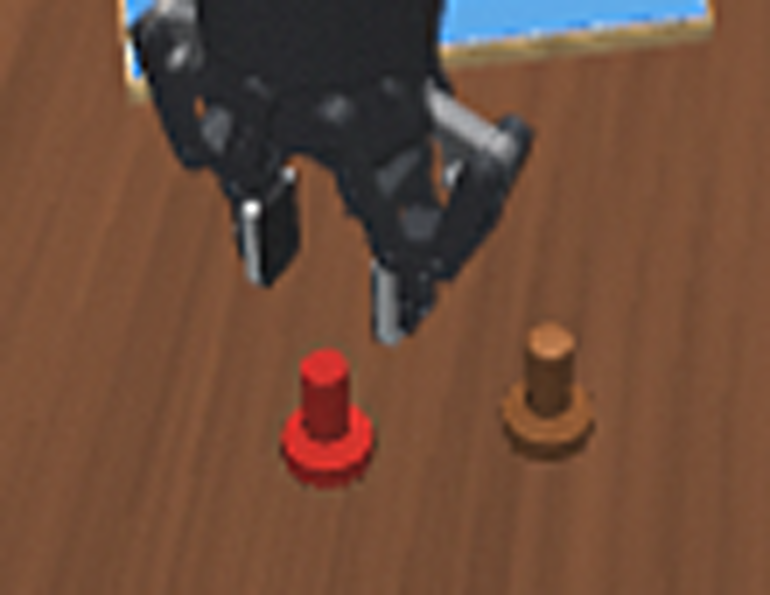

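```bash
python3 - <<'E'
from h import *
f=lambda c:(np.array(c,float)+.5)/7-.5+[195,225]
print(unp("side",f([(325,366)]),45))
o=status.get_obs();p=o['position'];M=R.from_quat(o['tcp_rot']).as_matrix();print(p,(np.array([525,317.5,24])-p)@M/100)
E
```

```text
[[524.99 320.62  45.  ]]
[525.57 311.51  69.51] [ 0.45  0.05 -0.03]
```

Request:
jog_arm --plan '[0,0.05,-0.03,0,0,0,0.5,0.2,0.05,-0.03,0,0,0,0.5,0.43,0.05,-0.03,0,0,0,0.5,0.43,0.05,-0.03,0,0,0,0.5,0.43,0.05,-0.03,0,0,0,0.5]'

```text
time: 29.77
position: [527.1, 319.0, 29.2]
tcp_rot: [0.147, 0.692, -0.147, 0.692]
ft_force: [0.6, -0.2, -0.0]
opening: 42.6
```

```bash
python3 - <<'E'
from h import *
s=eyes.grab_frame("side");crop("pics/r2.png","side",195,225,305,310,7,s);print(status.get_obs()['position'])
E
```

```text
[527.89 319.48  30.23]
```

View pics/r2.png

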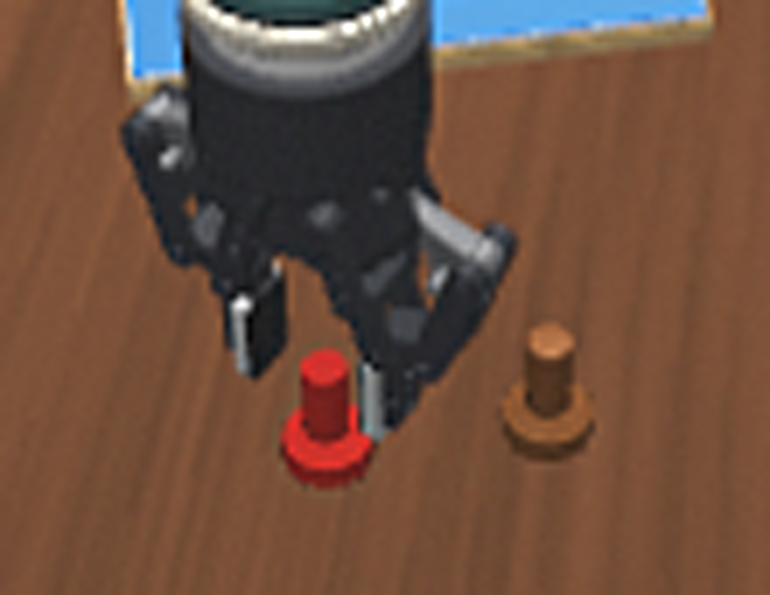

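```bash
python3 - <<'E'
from h import *
P=proj("side",[[527.9,319.5,z] for z in (30,36)]+[[525,317.5,45],[525,317.5,36],[525,317.5,0]])
print((P+.5-[195,225])*7-.5)
E
```

```text
[[318.38 392.16]
 [317.8  380.4 ]
 [326.46 358.8 ]
 [327.27 376.63]
 [330.44 445.64]]
```

Request:
jog_arm --plan '[0.05,-0.01,-0.02,0,0,0,0.5,0.05,-0.01,-0.02,0,0,0,0.5,0.05,-0.01,-0.02,0,0,0,0,0.05,-0.01,-0.02,0,0,0,0,0.05,-0.01,-0.02,0,0,0,0]'

```text
time: 30.23
position: [524.6, 319.3, 24.1]
tcp_rot: [0.147, 0.691, -0.146, 0.692]
ft_force: [-0.0, -0.3, 2.2]
opening: 13.9
```

Request:
jog_arm --plan '[0,0,0,0,0,0,0,0,0,0,0,0,0,0]'

```text
time: 30.4
position: [524.6, 319.3, 24.1]
tcp_rot: [0.147, 0.691, -0.146, 0.692]
ft_force: [-0.1, -0.4, 4.3]
opening: 13.9
```

```bash
python3 - <<'E'
from h import *
s=eyes.grab_frame("side");crop("pics/r3.png","side",195,225,305,310,7,s);o=status.get_obs();print(o['position'],o['opening'],o['ft_force'])
E
```

```text
[524.63 319.28  24.09] 13.76461472055493 [ 0.07 -1.15  4.51]
```

View pics/r3.png

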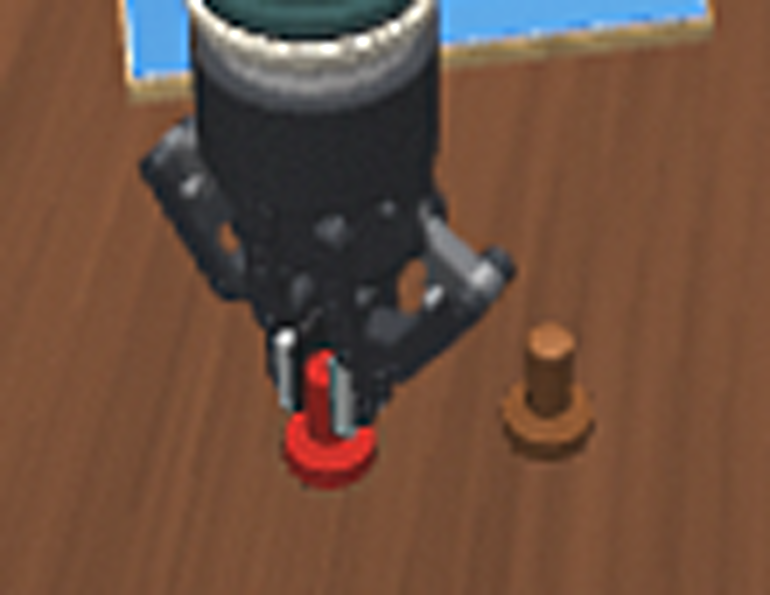

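Request:
jog_arm --plan '[-0.4,0,0,0,0,0,0,-0.8,0,0,0,0,0,0,-0.9,-0.3,0,0,0,0,0,-0.9,-0.6,0,0,0,0,0,-0.9,-0.6,0,0,0,0,0]'

```text
time: 30.87
position: [497.4, 260.6, 113.4]
tcp_rot: [0.146, 0.692, -0.148, 0.691]
ft_force: [-0.4, 0.2, -1.0]
opening: 13.6
```

Request:
jog_arm --plan '[0,-1,0.17,0,0,0,0,0,-1,0.17,0,0,0,0,0,-1,0.17,0,0,0,0,0,-1,0.17,0,0,0,0]'

```text
time: 31.2
position: [472.4, 162.5, 111.8]
tcp_rot: [0.146, 0.693, -0.148, 0.69]
ft_force: [0.2, -1.0, -0.7]
opening: 13.4
```

Request:
jog_arm --plan '[0,-0.5,0.08,0,0,0,0,0,-1,0.16,0,0,0,0,0,-1,0.16,0,0,0,0,0,-1,0.16,0,0,0,0]'

```text
time: 31.53
position: [447.5, 65.7, 112.4]
tcp_rot: [0.147, 0.692, -0.148, 0.691]
ft_force: [-0.1, 0.0, -2.2]
opening: 13.8
```

```bash
python3 sv.py s1;  python3 - <<'E'
from h import *
o=status.get_obs();p=o['position'];M=R.from_quat(o['tcp_rot']).as_matrix();print(p,(np.array([452.5,65,53])-p)@M/100)
E
```

```text
31.5833 [448.52  67.16 112.78] [0.41 0.91] [ 0.34  0.22 -1.  ] 13.71970915085428
[448.52  67.16 112.78] [ 0.6  -0.    0.05]
```

View pics/s1.png

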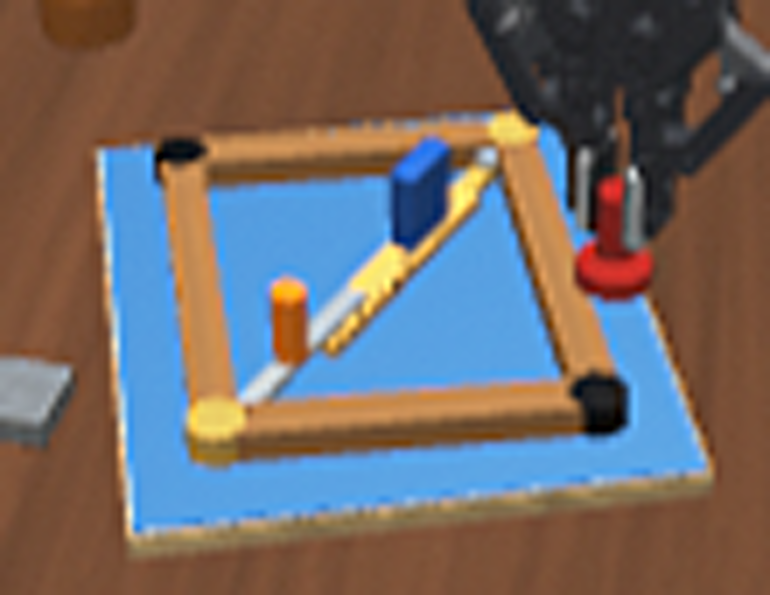

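Request:
jog_arm --plan '[0.15,0,0.03,0,0,0,0,0.3,0,0.03,0,0,0,0,0.45,0,0.03,0,0,0,0,0.45,0,0.03,0,0,0,0,0.45,0,0.03,0,0,0,0]'

```text
time: 32.0
position: [451.2, 67.7, 67.4]
tcp_rot: [0.146, 0.693, -0.146, 0.691]
ft_force: [-0.3, -0.3, -0.0]
opening: 14.1
```

```bash
python3 sv.py s2
```

```text
32.05 [452.06  67.65  68.32] [0.4  0.91] [-0.   -0.09 -0.17] 13.36905644159719
```

View pics/s2.png

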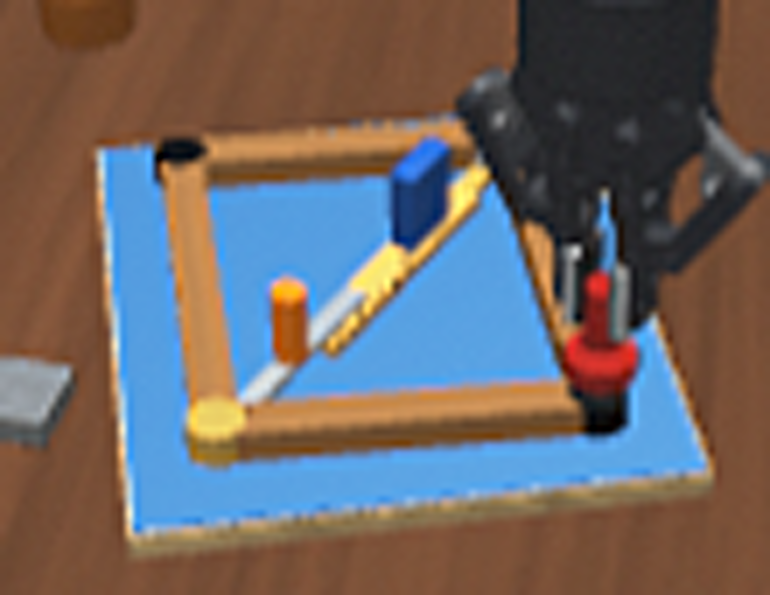

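```bash
python3 - <<'E'
from h import *
f=lambda c:(np.array(c,float)+.5)/7-.5+[195,160]
print(unp("side",f([(601,374)]),44.2),unp("side",f([(598,287)]),89.2))
x=proj("side",[[450.8,67.5,29],[450.8,67.5,44],[450.8+16,67.5,44],[450.8,67.5+16,44],[450.8,67.5,89]]);print((x+.5-[195,160])*7-.5)
E
```

```text
[[450.48  73.64  44.2 ]] [[453.25  74.26  89.2 ]]
[[599.97 393.01]
 [601.27 364.94]
 [562.54 362.01]
 [598.5  389.56]
 [605.28 277.72]]
```

Request:
jog_arm --plan '[0.05,-0.04,0.02,0,0,0,0,0.1,-0.04,0.02,0,0,0,0,0.1,-0.04,0.02,0,0,0,0]'

```text
time: 32.3
position: [451.8, 62.1, 57.9]
tcp_rot: [0.146, 0.692, -0.147, 0.692]
ft_force: [-1.3, -0.7, -0.8]
opening: 13.1
```

```bash
python3 - <<'E'
from h import *
t=eyes.grab_frame("top");s=eyes.grab_frame("side");cv2.imwrite("pics/s3_t.png",t[:,:,::-1])
crop("pics/s3t.png","top",205,160,315,235,7,t);crop("pics/s3.png","side",255,185,305,225,15,s)
o=status.get_obs();print(o['position'],o['ft_force'])
E
```

```text
[451.83  62.14  58.29] [ 0.89  0.11 -1.45]
```

View pics/s3.png

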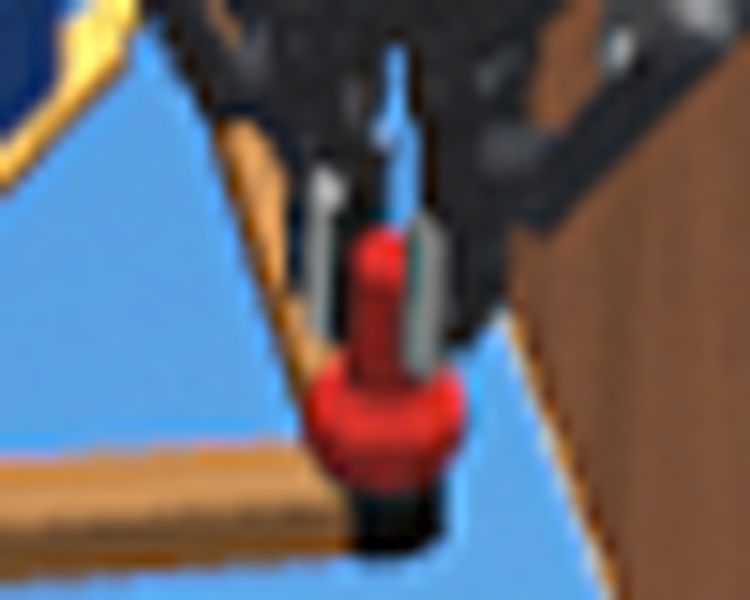

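View pics/s3t.png

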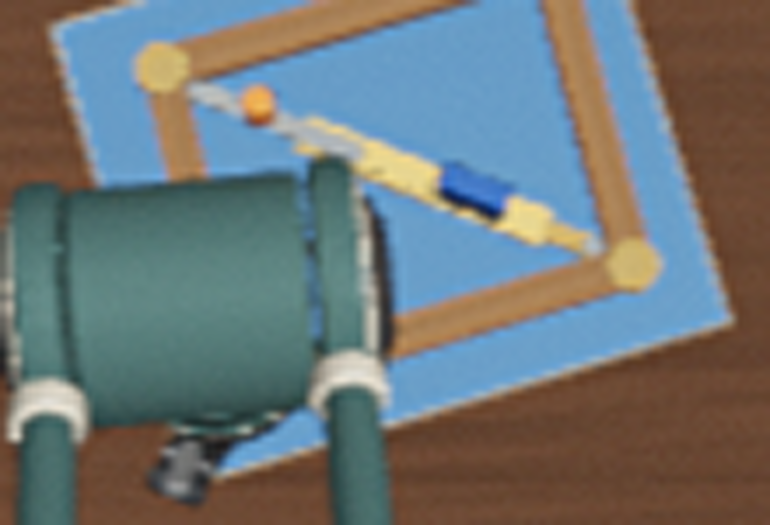

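```bash
python3 - <<'E'
from h import *
f=lambda c:(np.array(c,float)+.5)/15-.5+[255,185]
print(unp("side",f([(384,440)]),34.2),unp("side",f([(381,252)]),79.2))
x=proj("side",[[450.8,66.5,34.2],[450.8,66.5,79.2]]);print((x+.5-[255,185])*15-.5)
E
```

```text
[[451.56  65.45  34.2 ]] [[453.77  64.65  79.2 ]]
[[387.54 443.73]
 [396.06 259.04]]
```

Request:
jog_arm --plan '[0.02,0.015,-0.01,0,0,0,0,0.04,0.015,-0.01,0,0,0,0,0.05,0.015,-0.01,0,0,0,0,0.05,0.015,-0.01,0,0,0,0]'

```text
time: 32.73
position: [451.5, 64.0, 53.2]
tcp_rot: [0.146, 0.692, -0.146, 0.692]
ft_force: [0.2, -0.2, -0.6]
opening: 13.9
```

Request:
jog_arm --plan '[0.01,0,0,0,0,0,0,0.01,0,0,0,0,0,0,0.01,0,0,0,0,0,0]'

```text
time: 32.98
position: [451.8, 64.0, 53.0]
tcp_rot: [0.146, 0.692, -0.146, 0.692]
ft_force: [-1.5, -0.8, 6.0]
opening: 13.8
```

Request:
jog_arm --plan '[0.01,0,0,0,0,0,0,0.01,0,0,0,0,0,0,0.01,0,0,0,0,0,0]'

```text
time: 33.23
position: [452.0, 64.0, 52.9]
tcp_rot: [0.146, 0.692, -0.146, 0.692]
ft_force: [-4.7, -1.4, 12.8]
opening: 13.7
```

Request:
jog_arm --plan '[-0.015,0,0,0,0,0,0,-0.015,0,0,0,0,0,0.1,-0.015,0,0,0,0,0,0.3,-0.015,0,0,0,0,0,0.45,-0.015,0,0,0,0,0,0.45]'

```text
time: 33.65
position: [451.5, 64.0, 52.5]
tcp_rot: [0.146, 0.692, -0.146, 0.692]
ft_force: [0.2, 0.4, 0.3]
opening: 38.1
```

Request:
jog_arm --plan '[-0.2,0,0,0,0,0,0.45,-0.5,0,0,0,0,0,0.45,-0.9,0,0,0,0,0,0.45,-0.9,0,0,0,0,0,0.45]'

```text
time: 33.98
position: [456.9, 64.5, 150.1]
tcp_rot: [0.148, 0.688, -0.145, 0.696]
ft_force: [2.9, 0.3, 1.4]
opening: 38.6
```

Request:
jog_arm --plan '[0,1,-0.4,0,0,0,0.45,0,1,-0.4,0,0,0,0.45,0,1,-0.4,0,0,0,0.45,0,1,-0.4,0,0,0,0.45]'

```text
time: 34.32
position: [456.2, 175.4, 143.2]
tcp_rot: [0.146, 0.692, -0.144, 0.692]
ft_force: [0.7, 0.3, 0.4]
opening: 38.4
```

Request:
jog_arm --plan '[0,1,-0.2,0,0,0,0.45,0,1,-0.2,0,0,0,0.45,0,1,-0.2,0,0,0,0.45,0,1,-0.2,0,0,0,0.45]'

```text
time: 34.65
position: [478.9, 274.3, 142.8]
tcp_rot: [0.146, 0.692, -0.145, 0.692]
ft_force: [0.6, -0.8, 0.2]
opening: 38.1
```

```bash
python3 - <<'E'
from h import *
t=eyes.grab_frame("top");s=eyes.grab_frame("side");cv2.imwrite("pics/z_t.png",t[:,:,::-1]);cv2.imwrite("pics/z_s.png",s[:,:,::-1])
crop("pics/zt.png","top",205,135,315,220,7,t);crop("pics/zs.png","side",195,160,305,245,7,s)
o=status.get_obs();print(o['time'],o['position'],o['ft_force'])
E
```

```text
34.75 [477.54 270.96 142.18] [ 0.11 -0.12 -0.94]
```

View pics/zt.png

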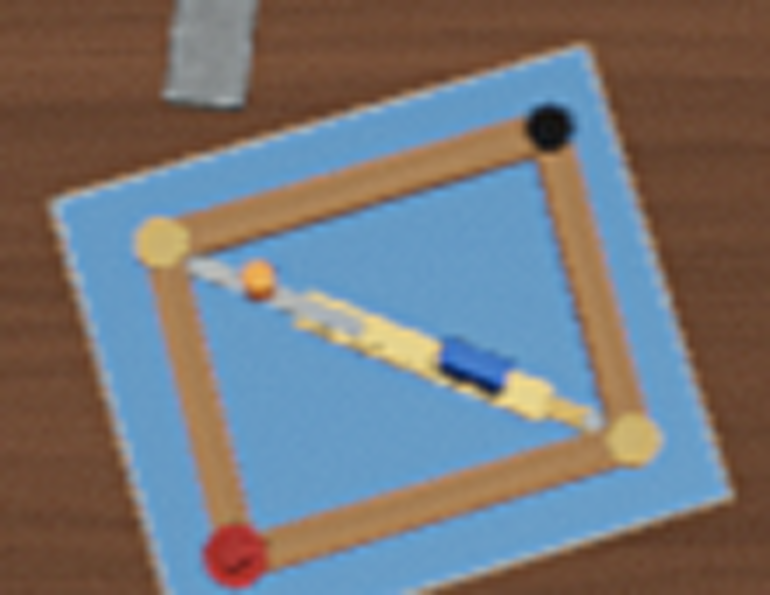

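View pics/z_s.png

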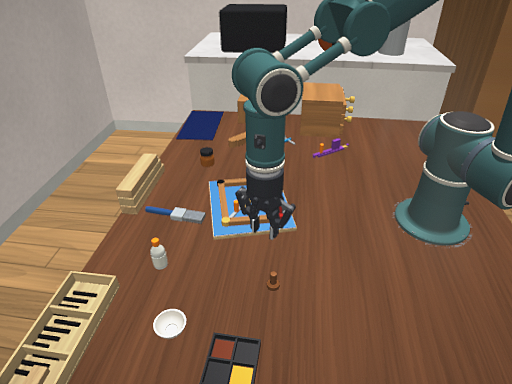

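View pics/z_t.png

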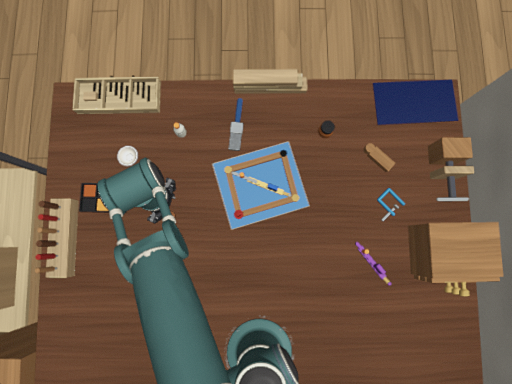

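The marker stands centred on black_near: crop (235,555), with the post at (239,558). The rule lies between the brass posts, the bystanders haven't moved, and the arm is clear of everything.

```bash
python3 -c "
from rig import sign_off
print(sign_off())"
```

```text
the job is handed in; nothing more can be done
None
```

The frame is out of square: the black diagonal is longer, and the red marker stands on the near-left black post. The job was handed in at about 35 s, with no verdict reported.

| Diagonal | Rule reading |
|---|---|
| Black posts (measured first) | about 47 mm |
| Brass posts (measured second) | about 38.7 mm |
| Difference | about 8 mm, so not within 5 mm |

- **First push on each diagonal:** on both diagonals the nose first stopped against one rail, 3–5 mm short of the corner. I moved it sideways and pushed again until both ends were seated.
- **Cross-check:** in the top camera image, the post centres are about 261 mm and 250 mm apart. That predicts nearly the same readings.
- **Last checks:** the last top picture shows the marker upright and centred on the post to about 2 mm. The rule lies in the brass diagonal with both ends in the corners. Nothing else appeared to have moved, and the gripper was clear of everything.
- **Disagreement:** the two cameras differed by 2–5 mm in y, the side camera reading higher. I relied on the top camera and the arm's own contact positions, so the readings are good to about 1–2 mm.

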